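Log the temperature and set warm orthotic shells to cool

ROBOT

A 6-joint arm with a two-finger parallel gripper is mounted at the origin on the work surface. World frame = base frame: x ahead of the robot, y to its left, z up, the work surface at z = 0. Lengths are in m, angles in rad, forces in N, time in s.
With the tool pointing down it reaches from about 0.325 to 0.85 m from the base axis. Payload 4.4 kg.
Tool frame: the origin (TCP) lies at the very end of the fingers, on their centre line; the grasp point (between the pads) lies 19 mm behind it (robot.grip_depth is the z of the grasp point in the tool frame, in m); z points along the fingers, y is the line along which they close (so a half turn about z gives the same grasp; the last joint's range is limited). The gripper opens to 94 mm and grips with 3 to 60 N. Pads are 16 mm wide; open, the fingers measure 119 mm over their backs; the gripper's body (75 mm by 177 mm) begins 78 mm behind the grasp point.
Start: joints at [1.121, 0.207, 1.542, -0, 1.393, -0.15], TCP at [0.169, 0.55, 0.169] pointing down, gripper open.
Joint ranges: [-2.73, 2.73], [-0.86, 2.22], [0.23, 2.46], [-1.11, 4.25], [0.08, 2.63], [-2.82, 2.82]. Speed limits (rad/s): [2.79, 2.79, 3.14, 3.14, 3.14, 3.14].

INTERFACE

Orientations are given as [roll, pitch, yaw] about the fixed x, y, z axes, in that order (R = Rz(yaw) Ry(pitch) Rx(roll)).
In Python, from plant import robot gives the robot as it stands.
- The arm moves only by the tool carry_out, never from a script. Its argument "moves" is a list that holds one entry, the list of rows, each a list of 6 numbers: the shift along the tool's x, y, z in m, then the turn, a rotation vector about the tool's x, y, z in degrees. A call has 1 to 10 rows; each row is the pose to reach, as a shift and turn from the pose commanded when the call began, along the tool's axes at that moment; what a row does not reach only later rows make up. A row lasts 1/8 s, in which the tool goes at most 62.5 mm and 10.7 degrees, less where a joint would pass 70% of its speed; a pose out of reach is approached as far as the arm can. A call with a gripper value outside its range is refused whole. "claw" is the closure, from 0 (fully open) to 1 (shut), set as the call begins (left out, the last holds). The fingers move at their own pace and stop on an object; the grip force is fixed at half the most. Time passes only in rows, so rows that repeat a pose let the fingers close. It gives the time, the measured TCP pose, the force, the opening and the grip force at its end, in the units of the state.
- robot.observe(): the state, without advancing time (a new reading comes with each control period).
- robot.snapshot(name): name is "side" or "top" or "wrist"; returns a dict with "img" (480x640x3 uint8, red, green, blue), "intrinsics" (3x3 intrinsics, pixels), "R" (3x3) and "t" (3): a world point X has camera coordinates R X + t; the wrist camera has in their place "T_tool_cam" (4x4, takes a point from camera to tool coordinates, whose origin is the TCP and whose axes are the flange's). Camera axes: x right, y down, z forward; pixel columns grow to the right and rows downward; lengths in m; the calibration is good to about 2 mm. A picture is of the moment at which its call begins: read the wrist's pose just before it. There is no depth.
- robot.sign_off(): hands the job in; it is judged then, once.
Trained networks look in the newest picture that a camera, given by its name, has taken for a name from the list of things; names that differ only in an ending like _2 or _b are one class to them, and where a whole thing is asked for, a point or a joint stands for the part that bears it (a point fixed in the world has none). Each returns a list of dicts, best first, with "p" (0 to 1); they miss things now and then, are a little off and sometimes report something else, mostly with a low value. They report only what shows in the picture. A call takes as long as a camera call.
- robot.spot_in(label, camera): "pixel" ([column, row] in pixels, amid what is visible of it).
- robot.trace(label, camera): "pixels" (480x640 bool, what is visible of it) and "pixel" ([column, row] in pixels, amid what is visible of it).
- robot.pinpoint(label, camera): "pixel" ([column, row] in pixels: a listed point, or the origin of a listed thing).
The state is a dict: "time_s": time; "q": joint angles; "joint_vel": joint speeds; "tau": joint torques, N m; "position": TCP position; "tool_rot": TCP orientation; "force": force on the tool from outside, world axes, zero at the start; "moment": the same for the moment, N m; "gripper_width": opening from 0.0 (shut) to 1.0 (fully open); "gripper_force": force on a finger pad.
Only numpy, scipy, OpenCV 4.12 (cv2) and the standard library are available. Lean on these libraries where they do the work, as an engineer would, in place of code of your own. Each camera call takes 0.05 s, during which the arm holds its last target. There are 200 camera calls.

TASK

First log the temperature: put the T-handle probe down into the brass port of the logger, press the yellow log button while the probe is in the port, and lay the probe back on its raised rest. Then balance every warm coloured shell (blue, red, green or yellow, those that are there) on a free cooling stand of its own, centred and flat on the sloping cork pad, cover up, lengthwise with the toe end uphill, gripping them only gently because they are still soft. When all are on their stands, switch the fan on by pushing its lever fully over; leave the white shell and everything else on the bench where it is.

Things in the scene. Friction and masses are not known exactly. Their poses are not given: they have to be found in the camera images.
- shell_blue: warm blue plastic orthotic shell, grey cover up (may be absent): 118 mm long, waist 44 mm wide (x -22 to 22 mm), toe end 56, heel end 46 mm wide, 10 mm thick, low raised rim round the heel only. 70 g, balances within 3 mm of its origin: centre of the underside; x to the toe, z up out of the cover. Soft: spoilt by over 60 N from the fingers (both added; 20 N grip is safe)
- shell_red: warm red plastic orthotic shell, grey cover up (may be absent): 118 mm long, waist 44 mm wide (x -22 to 22 mm), toe end 56, heel end 46 mm wide, 10 mm thick, low raised rim round the heel only. 70 g, balances within 3 mm of its origin: centre of the underside; x to the toe, z up out of the cover. Soft: spoilt by over 60 N from the fingers (both added; 20 N grip is safe)
- shell_green: warm green plastic orthotic shell, grey cover up (may be absent): 118 mm long, waist 44 mm wide (x -22 to 22 mm), toe end 56, heel end 46 mm wide, 10 mm thick, low raised rim round the heel only. 70 g, balances within 3 mm of its origin: centre of the underside; x to the toe, z up out of the cover. Soft: spoilt by over 60 N from the fingers (both added; 20 N grip is safe)
- shell_yellow: warm yellow plastic orthotic shell, grey cover up (may be absent): 118 mm long, waist 44 mm wide (x -22 to 22 mm), toe end 56, heel end 46 mm wide, 10 mm thick, low raised rim round the heel only. 70 g, balances within 3 mm of its origin: centre of the underside; x to the toe, z up out of the cover. Soft: spoilt by over 60 N from the fingers (both added; 20 N grip is safe)
- shell_white: finished white shell of the same shape, already lying on one of the five cooling stands; leave it there untouched
- pad_a: narrow cork pad, 30 mm (x) by 80 mm (y), 8 mm thick, on top of a fixed cooling stand, an aluminium block 26 x 76 mm. Origin: centre of its upper face, 45 mm above the bench; x uphill (about away from the robot), sloping 0.21 rad; z square to the pad, up. Stands are about 110 mm apart. A shell goes across it with its length along x, toe uphill, and stays by balance and friction alone
- pad_b: narrow cork pad, 30 mm (x) by 80 mm (y), 8 mm thick, on top of a fixed cooling stand, an aluminium block 26 x 76 mm. Origin: centre of its upper face, 45 mm above the bench; x uphill (about away from the robot), sloping 0.21 rad; z square to the pad, up. Stands are about 110 mm apart. A shell goes across it with its length along x, toe uphill, and stays by balance and friction alone
- pad_c: narrow cork pad, 30 mm (x) by 80 mm (y), 8 mm thick, on top of a fixed cooling stand, an aluminium block 26 x 76 mm. Origin: centre of its upper face, 45 mm above the bench; x uphill (about away from the robot), sloping 0.21 rad; z square to the pad, up. Stands are about 110 mm apart. A shell goes across it with its length along x, toe uphill, and stays by balance and friction alone
- pad_d: narrow cork pad, 30 mm (x) by 80 mm (y), 8 mm thick, on top of a fixed cooling stand, an aluminium block 26 x 76 mm. Origin: centre of its upper face, 45 mm above the bench; x uphill (about away from the robot), sloping 0.21 rad; z square to the pad, up. Stands are about 110 mm apart. A shell goes across it with its length along x, toe uphill, and stays by balance and friction alone
- pad_e: narrow cork pad, 30 mm (x) by 80 mm (y), 8 mm thick, on top of a fixed cooling stand, an aluminium block 26 x 76 mm. Origin: centre of its upper face, 45 mm above the bench; x uphill (about away from the robot), sloping 0.21 rad; z square to the pad, up. Stands are about 110 mm apart. A shell goes across it with its length along x, toe uphill, and stays by balance and friction alone
- probe: temperature probe with a T handle: orange bar 110 mm (its x) by 16 mm (y) by 18 mm high with black ends, and from its middle a straight steel stem, 6 mm thick and 55 mm long, pointing down (-z). Origin: centre of the bar's underside, at the top of the stem. 70 g. It starts on its rest, bar along the rest's x, stem hanging down
- rest: fixed raised rest of the probe: grey 110 x 60 x 8 mm foot (long in x), two aluminium posts 12 mm thick at x = -40 and +40 mm, each with a notch 24 mm wide (y), its floor 75 mm above the bench, between cheeks 12 mm high, 10 mm thick. Origin: centre of the foot on the bench, z up. The probe's bar lies in both notches, probe origin 75 mm above the rest's
- logger: fixed blue temperature logger, 90 mm (x) by 150 mm (y), 44 mm high, with a brass port block (44 x 44 mm, 50 mm high) at its +y end and the yellow log button near its other end. Origin: centre of the underside; z up
- port (a point): centre of the mouth of the port, a vertical round hole 9 mm wide, 40 mm deep in the top of the brass block, 50 mm above the bench. The stem must be at least 25 mm in; let go, the probe stands there by itself, leaning a few degrees at most. The bar may point any way; along the logger's x it leaves the button free
- log_button (a joint): yellow log button: 0 up, 0.006 m fully pressed (5 N, springs back); it logs beyond 0.004 m
- log_button_top (a point): centre of the log button's top (radius 14 mm), pressed straight down
- fan: fixed grey cooling fan: a control box 100 x 100 mm, 45 mm high, with the switch lever on it, and beyond it (local x from 60 to 190 mm, y from -95 to 35 mm) the fan housing, 160 mm high. Origin: centre of the control box's underside; x from the lever towards the fan housing, z up
- fan_lever (a joint): switch lever of the fan: 0 to 0.15 off, leaning 0.5 rad to the fan's -x; 1.0 fully on, leaning 0.5 rad to +x; light, stays where it is left
- fan_lever_tip (a point): tip of the red switch lever, which is 80 mm long from its pivot
- plaster_cast: white plaster heel cast, 90 mm high (bystander)
- tape_roll: roll of paper tape, 90 mm across, 24 mm high (bystander)
- glue_jar: white jar with red lid, 64 mm across, 85 mm high (bystander)
- spatula: spatula lying near the robot (bystander)
- wedge_block: blue plastic block 60 x 45 x 22 mm (bystander)

How it is judged:
On the way, in this order (a step that is already met when the one before it is completed fails the run):
1. the probe's stem is at least 25 mm down in the port (z of probe in the frame of port below 0.03 m and horizontal distance between probe and port below 0.01 m and angle between probe's own z axis and vertical below 0.2 rad), for 0.2 s.
2. the log button is pressed while the probe is in the port (all of step 1 and value of joint log_button above 0.004 m), for 0.05 s.
3. the probe lies back on its rest, released (x of probe in the frame of rest between -0.012 and 0.012 m and y of probe in the frame of rest between -0.008 and 0.008 m and z of probe in the frame of rest between 0.07 and 0.08 m and angle between probe's own z axis and vertical below 0.15 rad and angle between the x axis of probe and the x axis of rest, either way round below 0.25 rad and linear speed of probe below 0.02 m/s and contact force between the fingers and probe below 0.2 N), for 0.3 s.
4. every coloured shell present lies released on a cooling stand (((x of shell_blue in the frame of pad_a between -0.013 and 0.013 m and y of shell_blue in the frame of pad_a between -0.013 and 0.013 m and z of shell_blue in the frame of pad_a between -0.005 and 0.005 m and angle between the z axis of shell_blue and the z axis of pad_a, either way round below 0.12 rad and angle between the x axis of shell_blue and the x axis of pad_a, either way round below 0.3 rad and angle between shell_blue's own x axis and vertical below 1.5 rad) or (x of shell_blue in the frame of pad_b between -0.013 and 0.013 m and y of shell_blue in the frame of pad_b between -0.013 and 0.013 m and z of shell_blue in the frame of pad_b between -0.005 and 0.005 m and angle between the z axis of shell_blue and the z axis of pad_b, either way round below 0.12 rad and angle between the x axis of shell_blue and the x axis of pad_b, either way round below 0.3 rad and angle between shell_blue's own x axis and vertical below 1.5 rad) or (x of shell_blue in the frame of pad_c between -0.013 and 0.013 m and y of shell_blue in the frame of pad_c between -0.013 and 0.013 m and z of shell_blue in the frame of pad_c between -0.005 and 0.005 m and angle between the z axis of shell_blue and the z axis of pad_c, either way round below 0.12 rad and angle between the x axis of shell_blue and the x axis of pad_c, either way round below 0.3 rad and angle between shell_blue's own x axis and vertical below 1.5 rad) or (x of shell_blue in the frame of pad_d between -0.013 and 0.013 m and y of shell_blue in the frame of pad_d between -0.013 and 0.013 m and z of shell_blue in the frame of pad_d between -0.005 and 0.005 m and angle between the z axis of shell_blue and the z axis of pad_d, either way round below 0.12 rad and angle between the x axis of shell_blue and the x axis of pad_d, either way round below 0.3 rad and angle between shell_blue's own x axis and vertical below 1.5 rad) or (x of shell_blue in the frame of pad_e between -0.013 and 0.013 m and y of shell_blue in the frame of pad_e between -0.013 and 0.013 m and z of shell_blue in the frame of pad_e between -0.005 and 0.005 m and angle between the z axis of shell_blue and the z axis of pad_e, either way round below 0.12 rad and angle between the x axis of shell_blue and the x axis of pad_e, either way round below 0.3 rad and angle between shell_blue's own x axis and vertical below 1.5 rad)) and linear speed of each of shell_blue, shell_red, shell_green, shell_yellow below 0.02 m/s and contact force between the fingers and shell_blue below 0.2 N and ((x of shell_red in the frame of pad_a between -0.013 and 0.013 m and y of shell_red in the frame of pad_a between -0.013 and 0.013 m and z of shell_red in the frame of pad_a between -0.005 and 0.005 m and angle between the z axis of shell_red and the z axis of pad_a, either way round below 0.12 rad and angle between the x axis of shell_red and the x axis of pad_a, either way round below 0.3 rad and angle between shell_red's own x axis and vertical below 1.5 rad) or (x of shell_red in the frame of pad_b between -0.013 and 0.013 m and y of shell_red in the frame of pad_b between -0.013 and 0.013 m and z of shell_red in the frame of pad_b between -0.005 and 0.005 m and angle between the z axis of shell_red and the z axis of pad_b, either way round below 0.12 rad and angle between the x axis of shell_red and the x axis of pad_b, either way round below 0.3 rad and angle between shell_red's own x axis and vertical below 1.5 rad) or (x of shell_red in the frame of pad_c between -0.013 and 0.013 m and y of shell_red in the frame of pad_c between -0.013 and 0.013 m and z of shell_red in the frame of pad_c between -0.005 and 0.005 m and angle between the z axis of shell_red and the z axis of pad_c, either way round below 0.12 rad and angle between the x axis of shell_red and the x axis of pad_c, either way round below 0.3 rad and angle between shell_red's own x axis and vertical below 1.5 rad) or (x of shell_red in the frame of pad_d between -0.013 and 0.013 m and y of shell_red in the frame of pad_d between -0.013 and 0.013 m and z of shell_red in the frame of pad_d between -0.005 and 0.005 m and angle between the z axis of shell_red and the z axis of pad_d, either way round below 0.12 rad and angle between the x axis of shell_red and the x axis of pad_d, either way round below 0.3 rad and angle between shell_red's own x axis and vertical below 1.5 rad) or (x of shell_red in the frame of pad_e between -0.013 and 0.013 m and y of shell_red in the frame of pad_e between -0.013 and 0.013 m and z of shell_red in the frame of pad_e between -0.005 and 0.005 m and angle between the z axis of shell_red and the z axis of pad_e, either way round below 0.12 rad and angle between the x axis of shell_red and the x axis of pad_e, either way round below 0.3 rad and angle between shell_red's own x axis and vertical below 1.5 rad)) and contact force between the fingers and shell_red below 0.2 N and ((x of shell_green in the frame of pad_a between -0.013 and 0.013 m and y of shell_green in the frame of pad_a between -0.013 and 0.013 m and z of shell_green in the frame of pad_a between -0.005 and 0.005 m and angle between the z axis of shell_green and the z axis of pad_a, either way round below 0.12 rad and angle between the x axis of shell_green and the x axis of pad_a, either way round below 0.3 rad and angle between shell_green's own x axis and vertical below 1.5 rad) or (x of shell_green in the frame of pad_b between -0.013 and 0.013 m and y of shell_green in the frame of pad_b between -0.013 and 0.013 m and z of shell_green in the frame of pad_b between -0.005 and 0.005 m and angle between the z axis of shell_green and the z axis of pad_b, either way round below 0.12 rad and angle between the x axis of shell_green and the x axis of pad_b, either way round below 0.3 rad and angle between shell_green's own x axis and vertical below 1.5 rad) or (x of shell_green in the frame of pad_c between -0.013 and 0.013 m and y of shell_green in the frame of pad_c between -0.013 and 0.013 m and z of shell_green in the frame of pad_c between -0.005 and 0.005 m and angle between the z axis of shell_green and the z axis of pad_c, either way round below 0.12 rad and angle between the x axis of shell_green and the x axis of pad_c, either way round below 0.3 rad and angle between shell_green's own x axis and vertical below 1.5 rad) or (x of shell_green in the frame of pad_d between -0.013 and 0.013 m and y of shell_green in the frame of pad_d between -0.013 and 0.013 m and z of shell_green in the frame of pad_d between -0.005 and 0.005 m and angle between the z axis of shell_green and the z axis of pad_d, either way round below 0.12 rad and angle between the x axis of shell_green and the x axis of pad_d, either way round below 0.3 rad and angle between shell_green's own x axis and vertical below 1.5 rad) or (x of shell_green in the frame of pad_e between -0.013 and 0.013 m and y of shell_green in the frame of pad_e between -0.013 and 0.013 m and z of shell_green in the frame of pad_e between -0.005 and 0.005 m and angle between the z axis of shell_green and the z axis of pad_e, either way round below 0.12 rad and angle between the x axis of shell_green and the x axis of pad_e, either way round below 0.3 rad and angle between shell_green's own x axis and vertical below 1.5 rad)) and contact force between the fingers and shell_green below 0.2 N and ((x of shell_yellow in the frame of pad_a between -0.013 and 0.013 m and y of shell_yellow in the frame of pad_a between -0.013 and 0.013 m and z of shell_yellow in the frame of pad_a between -0.005 and 0.005 m and angle between the z axis of shell_yellow and the z axis of pad_a, either way round below 0.12 rad and angle between the x axis of shell_yellow and the x axis of pad_a, either way round below 0.3 rad and angle between shell_yellow's own x axis and vertical below 1.5 rad) or (x of shell_yellow in the frame of pad_b between -0.013 and 0.013 m and y of shell_yellow in the frame of pad_b between -0.013 and 0.013 m and z of shell_yellow in the frame of pad_b between -0.005 and 0.005 m and angle between the z axis of shell_yellow and the z axis of pad_b, either way round below 0.12 rad and angle between the x axis of shell_yellow and the x axis of pad_b, either way round below 0.3 rad and angle between shell_yellow's own x axis and vertical below 1.5 rad) or (x of shell_yellow in the frame of pad_c between -0.013 and 0.013 m and y of shell_yellow in the frame of pad_c between -0.013 and 0.013 m and z of shell_yellow in the frame of pad_c between -0.005 and 0.005 m and angle between the z axis of shell_yellow and the z axis of pad_c, either way round below 0.12 rad and angle between the x axis of shell_yellow and the x axis of pad_c, either way round below 0.3 rad and angle between shell_yellow's own x axis and vertical below 1.5 rad) or (x of shell_yellow in the frame of pad_d between -0.013 and 0.013 m and y of shell_yellow in the frame of pad_d between -0.013 and 0.013 m and z of shell_yellow in the frame of pad_d between -0.005 and 0.005 m and angle between the z axis of shell_yellow and the z axis of pad_d, either way round below 0.12 rad and angle between the x axis of shell_yellow and the x axis of pad_d, either way round below 0.3 rad and angle between shell_yellow's own x axis and vertical below 1.5 rad) or (x of shell_yellow in the frame of pad_e between -0.013 and 0.013 m and y of shell_yellow in the frame of pad_e between -0.013 and 0.013 m and z of shell_yellow in the frame of pad_e between -0.005 and 0.005 m and angle between the z axis of shell_yellow and the z axis of pad_e, either way round below 0.12 rad and angle between the x axis of shell_yellow and the x axis of pad_e, either way round below 0.3 rad and angle between shell_yellow's own x axis and vertical below 1.5 rad)) and contact force between the fingers and shell_yellow below 0.2 N), for 0.3 s.
5. the fan lever is over (value of joint fan_lever above 0.8 rad), for 0.1 s.
At the end, for the whole second after the job is handed in: Coloured shells present: released, at rest, each on a pad: centre within 13 mm, on it within 5 mm, flat within 0.12 rad, along it within 0.3 rad, toe uphill. Probe released on its rest within 12 mm along, 8 mm across, stem down within 0.15 rad. Fan lever beyond 0.8 rad (all of step 3 and all of step 4 and value of joint fan_lever above 0.8 rad); the robot touches nothing.
It fails at once if a coloured shell is pressed by the fingers with more than 60 N (contact force between the fingers and shell_blue above 60 N or contact force between the fingers and shell_red above 60 N or contact force between the fingers and shell_green above 60 N or contact force between the fingers and shell_yellow above 60 N).
It fails at once if the white shell is moved over 20 mm, or another bystander over 30 mm (distance of shell_white from where it was at the start of the episode above 0.02 m or distance of any of plaster_cast, tape_roll, glue_jar, spatula, wedge_block from where it was at the start of the episode above 0.03 m).
Of shell_blue, shell_red, shell_green, shell_yellow only 3 to 4 are there at a start; the rules pass over those that are not, and their reading is None.
At some moment in a run one of shell_blue, shell_red, shell_green, shell_yellow may be knocked a few centimetres aside while the robot is not near it.
It also fails if it takes over 208 s, if anything falls off the work surface, if the arm or the gripper's body presses on something with over 40 N, if the wrist force passes 120 N, or if a joint passes its speed limit or range.

## Working session

There is one attempt and no reset: what is moved stays moved. The work goes in short steps, Python scripts to look and compute and a tool call to move; the robot and the scene stay as the last step left them, time stands still between calls to the robot, and variables do not carry over. Pictures are saved under pics/ and viewed, at most 14 in all, crops included, and the job is handed in when it is done.

Besides the shell and the picture viewer there is one more tool, called after "Emit:" as a command line: name --argument value ..., lists and objects as JSON in quotes. carry_out: Moves the arm, as the interface text tells. Its arguments: {"type":"object","properties":{"moves":{"type":"array","items":{"type":"array","items":{"type":"array","items":{"type":"number"}}}},"claw":{"type":"number"}},"required":["moves"]}

```bash
ls; mkdir -p pics; python3 - <<'E'
from plant import robot
import cv2
s=robot.observe(); print({k:(v if not hasattr(v,'round') else v) for k,v in s.items()})
for n in ["side","top"]:
    d=robot.snapshot(n); cv2.imwrite(f"pics/{n}0.png",d["img"][:,:,::-1]); print(n,d["intrinsics"],d["R"],d["t"])
d=robot.snapshot("wrist"); print(d["T_tool_cam"],d["intrinsics"])
E
```

```text
pics
{'time_s': 0.0, 'q': array([ 1.12145872e+00,  2.07435292e-01,  1.54292191e+00, -4.58560777e-05,
        1.39351065e+00, -1.50550092e-01]), 'joint_vel': array([-1.73807093e-03,  1.05537410e-03, -9.29749053e-05,  7.69981811e-05,
       -9.85146582e-04,  9.28707551e-04]), 'tau': array([ 1.28170039e-03, -3.70870364e+01, -2.81419104e+01,  6.99263206e-02,
        3.60806042e-02, -1.69315890e-04]), 'position': array([0.16892396, 0.54870095, 0.16829744]), 'tool_rot': array([-3.13933642e+00, -2.96630374e-04,  2.84281295e+00]), 'force': array([-0.75756755, -0.00822979,  0.12107587]), 'moment': array([-0.00854527, -0.0048397 , -0.02601306]), 'gripper_force': 0.0, 'gripper_width': 1.0012730393519484}
side [[548.94014384   0.         316.77418308]
 [  0.         548.94014384 241.91990642]
 [  0.           0.           1.        ]] [[ 8.95477036e-01 -4.45107191e-01  6.83620209e-04]
 [-3.21977588e-01 -6.48820945e-01 -6.89464876e-01]
 [ 3.07329321e-01  6.17179853e-01 -7.24318796e-01]] [-0.49484357  0.19786661  1.03024173]
top [[528.46772056   0.         323.63911709]
 [  0.         528.46772056 237.9615178 ]
 [  0.           0.           1.        ]] [[ 2.43162893e-06 -9.99888096e-01 -1.49597856e-02]
 [-9.80698881e-01  2.92261538e-03 -1.95502336e-01]
 [ 1.95524180e-01  1.46715204e-02 -9.80589130e-01]] [-0.03154483  0.53779718  1.16350377]
[[-2.34365511e-04 -9.73848719e-01 -2.27197309e-01  6.61741755e-02]
 [ 9.99999657e-01 -4.08607645e-04  7.19887932e-04 -4.49450578e-04]
 [-7.93896498e-04 -2.27197062e-01  9.73848481e-01 -2.16261502e-01]
 [ 0.00000000e+00  0.00000000e+00  0.00000000e+00  1.00000000e+00]] [[352.39690869   0.         323.63373794]
 [  0.         352.39690869 237.26250161]
 [  0.           0.           1.        ]]
```

View pics/top0.png

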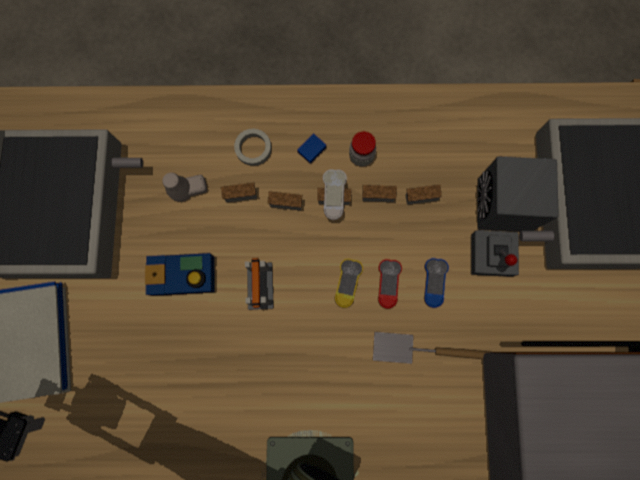

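View pics/side0.png

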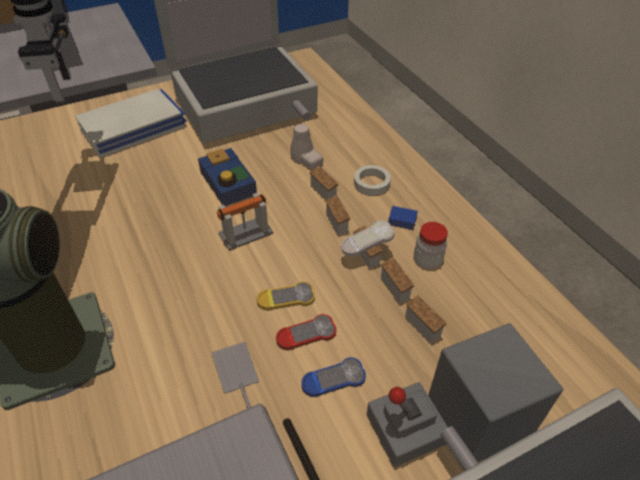

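```bash
cat > h.py <<'E'
from plant import robot
import numpy as np, cv2
from scipy.spatial.transform import Rotation as Ro
def snap(n):
    s=robot.observe(); d=robot.snapshot(n); d["K"]=d["intrinsics"]
    if "R" not in d:
        Rt=Ro.from_euler('xyz',s["tool_rot"]).as_matrix(); T=d["T_tool_cam"]
        Rc=Rt@T[:3,:3]; c=np.array(s["position"])+Rt@T[:3,3]
        d["R"]=Rc.T; d["t"]=-Rc.T@c
    return d
def ray(d,p):
    v=d["R"].T@np.linalg.solve(d["K"],[p[0],p[1],1.]); return -d["R"].T@d["t"],v
def onz(d,p,z):
    c,v=ray(d,p); return c+v*(z-c[2])/v[2]
def proj(d,X):
    q=d["K"]@(d["R"]@np.asarray(X,float)+d["t"]); return q[:2]/q[2]
def tri(d1,p1,d2,p2):
    c1,v1=ray(d1,p1);c2,v2=ray(d2,p2)
    s=np.linalg.lstsq(np.stack([v1,-v2],1),c2-c1,rcond=None)[0]
    a,b=c1+s[0]*v1,c2+s[1]*v2; return (a+b)/2,np.linalg.norm(a-b)
def axis(mask,d,z):
    "centre, length/width and yaw of long axis of the mask laid on plane z"
    c,_=cv2.findContours(mask.astype(np.uint8),cv2.RETR_EXTERNAL,cv2.CHAIN_APPROX_NONE)
    c=max(c,key=cv2.contourArea)[:,0]
    P=np.array([onz(d,p,z)[:2] for p in c]).astype(np.float32)
    (cx,cy),(w,h),a=cv2.minAreaRect(P*1000)
    if w<h: w,h,a=h,w,a+90
    return np.round([cx,cy,w,h],1),round((a+90)%180-90,1)
def go(pos,yaw,tilt=0,frm=None):
    """shift/turn (tool axes) to TCP pos with tool down, tool y axis at world yaw (deg); tilt: deg uphill away"""
    s=robot.observe(); R0=Ro.from_euler('xyz',s["tool_rot"]); p0=np.array(s["position"])
    best=None
    for k in (0,180):
        # z down, x axis at yaw-... : y axis at angle yaw => x = y x z
        a=np.radians(yaw+k); y=np.array([np.cos(a),np.sin(a),0]); z=np.array([0,0,-1.]); x=np.cross(y,z)
        R=Ro.from_matrix(np.stack([x,y,z],1))
        if tilt: # rotate about the closing line so that the pad's uphill (+90 deg of -y..) rises
            u=np.array([np.sin(np.radians(yaw)),-np.cos(np.radians(yaw)),0]); 
            if u[0]<0:u=-u
            ax=np.cross(u,[0,0,1.]); R=Ro.from_rotvec(ax*np.radians(tilt))*R
        rv=(R0.inv()*R).as_rotvec(degrees=True)
        if best is None or np.linalg.norm(rv)<np.linalg.norm(best[1]): best=(R0.inv().apply(np.array(pos)-p0)*1000,rv)
    print("mm",best[0].round(1),"deg",best[1].round(2))
E
python3 - <<'E'
from h import *
T=snap("top");S=snap("side")
for l in ["probe","rest","logger","port","log_button_top","fan_lever_tip","fan","shell_blue","shell_red","shell_green","shell_yellow","shell_white"]:
    a=robot.pinpoint(l,"top");b=robot.pinpoint(l,"side")
    if a and b:
        X,e=tri(T,a[0]["pixel"],S,b[0]["pixel"]); print(l,X.round(4),"e%.4f"%e,np.round(a[0]["pixel"]),round(a[0]["p"],2),round(b[0]["p"],2))
    else: print(l,len(a),len(b),[(x["pixel"],x["p"]) for x in (a+b)])
for r in robot.pinpoint("pad_a","top"): print("pad",np.round(r["pixel"],1),round(r["p"],2),onz(T,r["pixel"],.045).round(4))
for r in robot.pinpoint("pad_a","side"): print("padS",np.round(r["pixel"],1),round(r["p"],2),onz(S,r["pixel"],.045).round(4))
for l,z in [("probe",.093),("shell_blue",.008),("shell_red",.008),("shell_yellow",.008),("logger",.044)]:
    m=robot.trace(l,"top")
    if m: print(l,*axis(m[0]["pixels"],T,z),m[0]["p"])
for m in robot.trace("pad_a","top"): print("pad",*axis(m["pixels"],T,.043),round(m["p"],2))
E
```

```text
probe [0.4294 0.1138 0.0814] e0.0079 [257. 285.] 0.75 0.94
rest [0.5249 0.0132 0.2113] e0.2710 [262. 286.] 0.9 0.62
logger [ 0.4597  0.3089 -0.0044] e0.0200 [182. 271.] 0.89 0.79
port [ 0.3684 -0.0765  0.3853] e0.0445 [350. 287.] 0.68 0.57
log_button_top [0.4485 0.26   0.0699] e0.0022 [193. 276.] 0.6 0.45
fan_lever_tip [ 0.4721 -0.4281  0.1386] e0.0028 [511. 259.] 0.73 0.74
fan [ 0.505  -0.4315 -0.0036] e0.0042 [491. 256.] 0.91 0.75
shell_blue [ 0.485  -0.287   0.2904] e0.1821 [435. 283.] 0.64 0.71
shell_red [ 0.4365 -0.184   0.0018] e0.0033 [388. 284.] 0.78 0.67
shell_green 3 0 [([378.0, 188.3], 0.74), ([432.3, 351.5], 0.37), ([308.1, 145.7], 0.32)]
shell_yellow [ 0.435  -0.0947  0.0145] e0.0062 [350. 286.] 0.88 0.78
shell_white [ 0.6389 -0.0626  0.0552] e0.0014 [336. 196.] 0.78 0.75
pad [285.  198.9] 0.86 [0.6334 0.0588 0.045 ]
pad [237.7 191.4] 0.79 [0.6522 0.171  0.045 ]
pad [334.3 193.7] 0.76 [ 0.6455 -0.0573  0.045 ]
pad [381.5 187.4] 0.67 [ 0.6605 -0.1687  0.045 ]
pad [425.7 191.4] 0.64 [ 0.6502 -0.2722  0.045 ]
padS [399.4 274.1] 0.83 [ 0.654  -0.1664  0.045 ]
padS [363.5 239.1] 0.75 [ 0.6381 -0.0503  0.045 ]
padS [428.  312.9] 0.66 [ 0.6509 -0.2712  0.045 ]
padS [322.6 175.1] 0.63 [0.6561 0.1771 0.045 ]
padS [339.4 210.2] 0.57 [0.6344 0.0513 0.045 ]
padS [303.2 152.2] 0.3 [0.653  0.2782 0.045 ]
probe [431.2 117.5 112.4  17.7] 1.5 0.92
shell_blue [ 441.  -294.6  117.6   56.3] -2.6 0.58
shell_red [ 439.  -186.2  117.7   54.2] -1.2 0.59
shell_yellow [438.8 -89.2 119.3  54.3] -10.5 0.96
logger [457.2 299.1 159.6  94.2] -87.1 0.83
pad [635.3  61.5  78.1  31.3] 83.9 0.93
pad [655.3 171.3  81.2  33.9] -81.8 0.86
pad [ 653.5 -162.8   80.5   31.9] 89.7 0.77
pad [ 649.7 -267.8   81.9   31.6] -81.8 0.57
pad [644.1 -86.1  31.8  16.5] -0.6 0.46
```

```bash
python3 - <<'E'
from h import *
go((.41,.18,.20),91.5)
E
```

```text
mm [-338.8 -282.3  -30.6] deg [ -0.    -0.   -18.62]
```

Emit:
carry_out --moves '[[[-0.339,-0.282,-0.031,0,0,-18.6],[-0.339,-0.282,-0.031,0,0,-18.6],[-0.339,-0.282,-0.031,0,0,-18.6],[-0.339,-0.282,-0.031,0,0,-18.6],[-0.339,-0.282,-0.031,0,0,-18.6],[-0.339,-0.282,-0.031,0,0,-18.6],[-0.339,-0.282,-0.031,0,0,-18.6],[-0.339,-0.282,-0.031,0,0,-18.6],[-0.339,-0.282,-0.031,0,0,-18.6],[-0.339,-0.282,-0.031,0,0,-18.6]]]'

```text
time_s: 3.1
position: [0.4093, 0.1814, 0.2002]
tool_rot: [3.141, -0.001, -3.114]
force: [-0.3, 0.4, 0.5]
gripper_width: 0.999
gripper_force: 0.0
```

```bash
python3 - <<'E'
from h import *
s=robot.observe();print(s["time_s"],s["position"],s["tool_rot"],s["force"])
W=snap("wrist"); cv2.imwrite("pics/w1.png",W["img"][:,:,::-1])
for l,z in [("probe",.075),("rest",0),("port",.05),("log_button_top",.05),("logger",0)]:
    for r in robot.pinpoint(l,"wrist")[:2]: print(l,np.round(r["pixel"]),round(r["p"],2),onz(W,r["pixel"],z).round(4))
m=robot.trace("probe","wrist"); print(*axis(m[0]["pixels"],W,.093))
m=robot.trace("logger","wrist"); print(*axis(m[0]["pixels"],W,.044))
E
```

```text
3.1 [0.40930571 0.18143915 0.20019361] [ 3.14119595e+00 -7.70184099e-04 -3.11369400e+00] [-0.34546304  0.37756364  0.51198689]
probe [264. 242.] 0.59 [0.4297 0.122  0.075 ]
rest [272. 228.] 0.77 [0.4302 0.1204 0.    ]
port [485. 265.] 0.92 [0.4543 0.3584 0.05  ]
log_button_top [403. 254.] 0.87 [0.4449 0.2684 0.05  ]
log_button_top [312. 416.] 0.49 [0.6505 0.1744 0.05  ]
logger [422. 252.] 0.62 [0.4551 0.3034 0.    ]
[429.7 121.  109.7  21.7] 2.3
[453.6 303.8 158.7  98. ] -87.8
```

View pics/w1.png

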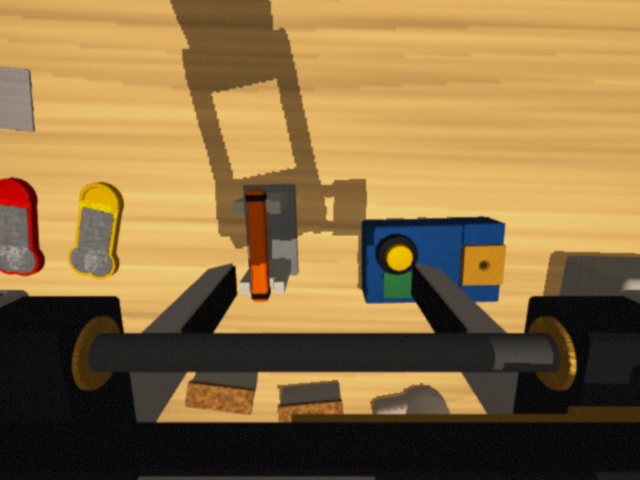

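```bash
python3 - <<'E'
from h import *
go((.430,.119,.13),92.2)
E
```

```text
mm [-18.4 -62.2  70.4] deg [ 0.   -0.   -0.66]
```

Emit:
carry_out --moves '[[[-0.0184,-0.0622,0.02,0,0,-0.66],[-0.0184,-0.0622,0.0704,0,0,-0.66],[-0.0184,-0.0622,0.0704,0,0,-0.66],[-0.0184,-0.0622,0.0704,0,0,-0.66]]]'

```text
time_s: 4.0
position: [0.431, 0.119, 0.1313]
tool_rot: [3.141, 0.001, -3.104]
force: [-0.3, -0.5, -0.4]
gripper_width: 1.0
gripper_force: 0.0
```

```bash
python3 - <<'E'
from h import *
W=snap("wrist"); cv2.imwrite("pics/w2.png",W["img"][:,:,::-1])
for l,z in [("probe",.075),("rest",0),("port",.05)]:
    for r in robot.pinpoint(l,"wrist")[:2]: print(l,np.round(r["pixel"]),round(r["p"],2),onz(W,r["pixel"],z).round(4))
m=robot.trace("probe","wrist"); print(*axis(m[0]["pixels"],W,.093))
go((.430,.119,.068),92.2)
E
```

```text
probe [326. 241.] 0.95 [0.4316 0.1212 0.075 ]
rest [324. 223.] 0.68 [0.4312 0.1195 0.    ]
port [260. 426.] 0.73 [0.6291 0.0636 0.05  ]
port [590. 270.] 0.64 [0.455  0.3562 0.05  ]
[430.8 118.6 110.   17.2] 2.2
mm [ 1.7 -0.1 63.7] deg [ 0.01  0.18 -0.  ]
```

View pics/w2.png

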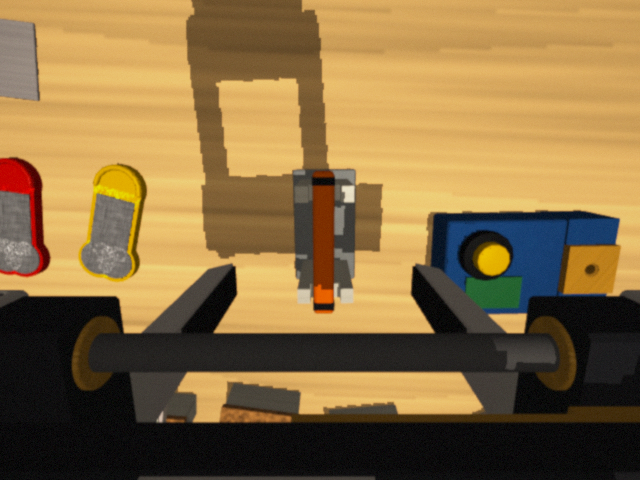

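Emit:
carry_out --moves '[[[0.0,0,0.04,0,0,0],[0.0,0,0.0625,0,0,0],[0.0,0,0.0625,0,0,0]]]'

```text
time_s: 4.62
position: [0.4287, 0.1187, 0.0665]
tool_rot: [-3.141, -0.003, -3.104]
force: [0.0, -0.3, -0.9]
gripper_width: 1.0
gripper_force: 0.0
```

Emit:
carry_out --moves '[[[0,0,0,0,0,0],[0,0,0,0,0,0],[0,0,0,0,0,0],[0,0,0,0,0,0],[0,0,0,0,0,0],[0,0,0,0,0,0]]]' --claw 0.84

```text
time_s: 5.38
position: [0.4302, 0.1185, 0.0675]
tool_rot: [3.142, -0.0, -3.104]
force: [0.6, 0.4, -0.1]
gripper_width: 0.4
gripper_force: 0.0
```

Emit:
carry_out --moves '[[[0,0,0,0,0,0],[0,0,0,0,0,0]]]' --claw 0.87

```text
time_s: 5.62
position: [0.4302, 0.1185, 0.0675]
tool_rot: [-3.142, -0.0, -3.104]
force: [-0.9, -0.7, -0.4]
gripper_width: 0.186
gripper_force: 0.0
```

Emit:
carry_out --moves '[[[0,0,0,0,0,0],[0,0,0,0,0,0]]]' --claw 1.0

```text
time_s: 5.88
position: [0.4302, 0.1185, 0.0675]
tool_rot: [-3.142, -0.0, -3.104]
force: [-0.3, 0.5, 0.3]
gripper_width: 0.005
gripper_force: 0.0
```

```bash
python3 - <<'E'
from h import *
s=robot.observe();print(s)
S=snap("side");T=snap("top")
a=S["img"][150:300,150:350];b=T["img"][210:340,180:350]
im=np.hstack([cv2.resize(a,(400,300),interpolation=2),cv2.resize(b,(392,300),interpolation=2)])
cv2.imwrite("pics/c3.png",im[:,:,::-1])
E
```

```text
{'time_s': 5.875, 'q': array([ 7.44622024e-02,  4.74705098e-02,  1.94858367e+00, -2.94857495e-05,
        1.14563778e+00, -1.53370402e+00]), 'joint_vel': array([-1.82516095e-03, -4.29713502e-05,  1.75360107e-05, -2.61356347e-04,
        1.92389394e-03, -2.13349853e-03]), 'tau': array([-7.64394372e-05, -2.66933835e+01, -2.46303964e+01, -1.22165243e-02,
        7.57098198e-02,  1.90545788e-04]), 'position': array([0.43020857, 0.11852296, 0.06752088]), 'tool_rot': array([-3.14156213e+00, -9.82394530e-05, -3.10421060e+00]), 'force': array([-0.33804672,  0.54437654,  0.31097836]), 'moment': array([ 0.02778569, -0.00817359, -0.01466043]), 'gripper_force': 0.0, 'gripper_width': 0.004777682675115724}
```

View pics/c3.png

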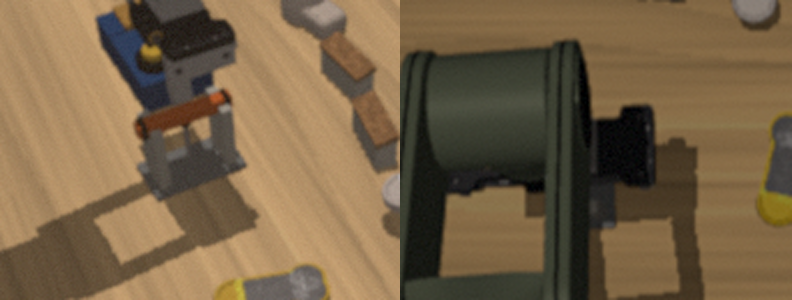

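```bash
python3 - <<'E'
from h import *
S=snap("side");p=robot.observe()["position"]
for dz in (0,.02,.04,.097,.15): print(dz,((proj(S,p+[0,0,dz])-[150,150])*2).round())
for X in [(.431,.119,.093),(.376,.117,.084),(.486,.121,.084),(.431,.119,0.0)]: print(X,((proj(S,X)-[150,150])*2).round())
im=S["img"][160:230,200:290]; cv2.imwrite("pics/c4.png",cv2.resize(im,(720,560),interpolation=2)[:,:,::-1])
E
```

```text
0 [183. 125.]
0.02 [182. 111.]
0.04 [180.  97.]
0.097 [174.  55.]
0.15 [168.  13.]
(0.431, 0.119, 0.093) [182. 107.]
(0.376, 0.117, 0.084) [134. 130.]
(0.486, 0.121, 0.084) [229.  96.]
(0.431, 0.119, 0.0) [190. 168.]
```

View pics/c4.png

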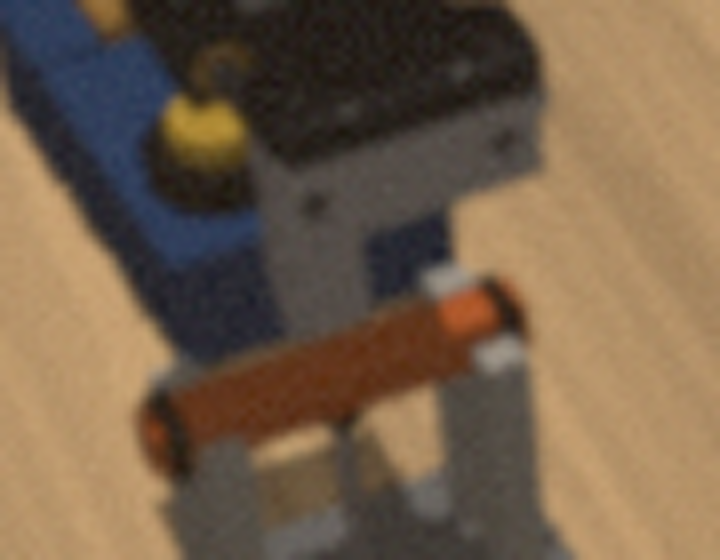

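```bash
python3 - <<'E'
from h import *
W=snap("wrist"); cv2.imwrite("pics/w5.png",W["img"][:,:,::-1])
print(proj(W,robot.observe()["position"]),proj(W,(.431,.119,.093)))
E
```

```text
[323.68430562 261.25718743] [324.48815471 275.65315337]
```

View pics/w5.png

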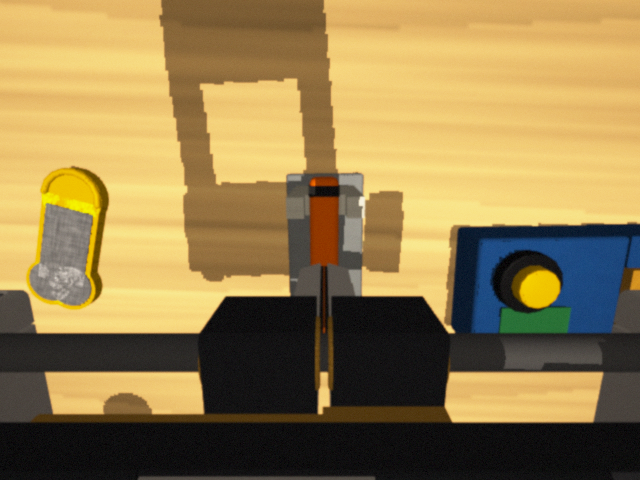

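```bash
python3 - <<'E'
from h import *
print(robot.grip_depth,[a for a in dir(robot) if a[0]!='_'])
im=cv2.imread("pics/w2.png"); g=cv2.cvtColor(im,cv2.COLOR_BGR2GRAY)
for r in (266,268,270,275,285,300): print(r,"".join("%4d"%v for v in g[r,205:250:3]),"|","".join("%4d"%v for v in g[r,400:445:3]))
E
```

```text
-0.0188 ['Unreachable', 'grip_depth', 'observe', 'pinpoint', 'sign_off', 'snapshot', 'spot_in', 'trace']
266  196 194 192 175 147 107  81  70  70  57 125 186 188 193 198 |  192 194 193 193 142  60  70  71  72  78  63  37  24  21  22
268  207 174 123  86  70  73  69  71  63  23  96 199 199 201 206 |  194 193 191 192 114  18  57  67  68  69  72  69  60  40  22
270  186  79  67  69  66  71  71  67  42  10  93 205 205 205 207 |  195 193 194 191 105  11  33  64  70  69  72  69  70  71  39
275   73  69  71  71  70  70  60  16  10  10  61 200 201 201 200 |  190 190 192 187  79   5  16  15  57  72  70  70  70  75  72
285   71  68  71  68  35   3  10   5  11   4  23 194 197 195 197 |  194 192 193 195  43   9  14  10   5   4  29  67  68  67  67
300   28   7   9  10   8  12   9   4   3  42 187 187 190 189 189 |  202 203 202 204 202  80   9   9  10   6   8  10  16  12  21
```

Emit:
carry_out --moves '[[[0,0,0.002,0,0,0],[0,0,0.004,0,0,0],[0,0,0.005,0,0,0],[0,0,0.006,0,0,0]]]'

```text
time_s: 6.58
position: [0.4302, 0.1185, 0.0614]
tool_rot: [-3.142, -0.0, -3.104]
force: [-0.0, 0.2, 0.3]
gripper_width: 0.001
gripper_force: 0.0
```

Emit:
carry_out --moves '[[[0,0,0.001,0,0,0],[0,0,0.002,0,0,0],[0,0,0.003,0,0,0],[0,0,0.004,0,0,0]]]'

```text
time_s: 7.08
position: [0.4303, 0.1185, 0.0575]
tool_rot: [-3.142, 0.0, -3.104]
force: [-0.6, 0.1, 0.4]
gripper_width: 0.002
gripper_force: 0.0
```

Emit:
carry_out --moves '[[[0,0,0.001,0,0,0],[0,0,0.0015,0,0,0]]]'

```text
time_s: 7.32
position: [0.4303, 0.1185, 0.0572]
tool_rot: [-3.141, -0.0, -3.104]
force: [-4.0, -0.5, 11.5]
gripper_width: 0.0
gripper_force: 5.4
```

Emit:
carry_out --moves '[[[0,0,-0.01,0,0,0],[0,0,-0.012,0,0,0]]]'

```text
time_s: 7.58
position: [0.4311, 0.1186, 0.0689]
tool_rot: [3.141, 0.002, -3.104]
force: [1.0, 0.5, 0.6]
gripper_width: 0.002
gripper_force: 0.0
```

Emit:
carry_out --moves '[[[0,0,0,0,0,0],[0,0,0,0,0,0],[0,0,0,0,0,0],[0,0,0,0,0,0]]]' --claw 0.55

```text
time_s: 8.07
position: [0.4301, 0.1185, 0.0678]
tool_rot: [-3.142, -0.0, -3.104]
force: [0.3, 0.0, -0.9]
gripper_width: 0.393
gripper_force: 0.0
```

Emit:
carry_out --moves '[[[0,0,0.02,0,0,0],[0,0,0.036,0,0,0],[0,0,0.036,0,0,0]]]'

```text
time_s: 8.45
position: [0.4287, 0.1184, 0.0308]
tool_rot: [-3.141, -0.003, -3.104]
force: [0.6, 0.5, -0.2]
gripper_width: 0.449
gripper_force: 0.0
```

Emit:
carry_out --moves '[[[0,0,0,0,0,0],[0,0,0,0,0,0],[0,0,0,0,0,0],[0,0,0,0,0,0]]]' --claw 0.84

```text
time_s: 8.95
position: [0.4308, 0.1186, 0.0326]
tool_rot: [3.141, 0.001, -3.104]
force: [-0.2, 0.5, 2.2]
gripper_width: 0.17
gripper_force: 30.0
```

Emit:
carry_out --moves '[[[0,0,0,0,0,0],[0,0,0,0,0,0]]]' --claw 0.87

```text
time_s: 9.2
position: [0.4308, 0.1186, 0.0326]
tool_rot: [3.141, 0.001, -3.104]
force: [-1.6, 0.7, 4.6]
gripper_width: 0.167
gripper_force: 30.0
```

Emit:
carry_out --moves '[[[0,0,0,0,0,0],[0,0,0,0,0,0],[0,0,0,0,0,0]]]' --claw 1.0

```text
time_s: 9.57
position: [0.4308, 0.1186, 0.0326]
tool_rot: [3.141, 0.001, -3.104]
force: [-1.0, 0.6, 5.0]
gripper_width: 0.167
gripper_force: 30.0
```

Emit:
carry_out --moves '[[[0,0,0,0,0,0],[0,0,0,0,0,0]]]' --claw 0.836

```text
time_s: 9.82
position: [0.4308, 0.1186, 0.0326]
tool_rot: [3.141, 0.001, -3.104]
force: [-0.6, 0.8, 5.5]
gripper_width: 0.169
gripper_force: 19.2
```

Emit:
carry_out --moves '[[[0,0,0,0,0,0],[0,0,0,0,0,0]]]' --claw 0.833

```text
time_s: 10.07
position: [0.4308, 0.1186, 0.0326]
tool_rot: [3.141, 0.001, -3.104]
force: [-0.6, 0.0, 5.6]
gripper_width: 0.168
gripper_force: 9.9
```

Emit:
carry_out --moves '[[[0,0,0,0,0,0],[0,0,0,0,0,0]]]' --claw 0.83

```text
time_s: 10.32
position: [0.4305, 0.1186, 0.032]
tool_rot: [3.141, 0.001, -3.104]
force: [0.1, 1.2, 1.0]
gripper_width: 0.171
gripper_force: 1.1
```

Emit:
carry_out --moves '[[[0,0,0,0,0,0],[0,0,0,0,0,0]]]' --claw 0.827

```text
time_s: 10.58
position: [0.4296, 0.1184, 0.0316]
tool_rot: [-3.141, -0.001, -3.104]
force: [-0.1, -0.5, -0.5]
gripper_width: 0.174
gripper_force: 0.1
```

Emit:
carry_out --moves '[[[0,0,0,0,0,0],[0,0,0,0,0,0],[0,0,-0.03,0,0,0],[0,0,-0.065,0,0,0],[0,0,-0.065,0,0,0]]]' --claw 0.84

```text
time_s: 11.2
position: [0.4331, 0.1187, 0.0997]
tool_rot: [3.141, 0.007, -3.104]
force: [-0.8, 0.0, -0.8]
gripper_width: 0.169
gripper_force: 30.0
```

Emit:
carry_out --moves '[[[-0.02,0.05,0,0,0,0],[-0.02,0.1,0,0,0,0],[-0.024,0.15,0,0,0,0],[-0.024,0.18,0,0,0,0],[-0.024,0.18,0,0,0,0],[-0.024,0.18,0,0,0,0]]]'

```text
time_s: 11.95
position: [0.4465, 0.2982, 0.0956]
tool_rot: [-3.14, -0.002, -3.104]
force: [-0.7, 0.1, -0.8]
gripper_width: 0.171
gripper_force: 30.0
```

```bash
python3 - <<'E'
from h import *
print(robot.observe()["position"])
W=snap("wrist"); im=W["img"][:,:,::-1]; cv2.imwrite("pics/w6.png",im)
for l,z in [("port",.05),("log_button_top",.05)]:
    for r in robot.pinpoint(l,"wrist")[:2]: print(l,np.round(r["pixel"],1),round(r["p"],2),onz(W,r["pixel"],z).round(4))
m=robot.trace("probe","wrist"); print(*axis(m[0]["pixels"],W,.158))
T=snap("top");S=snap("side")
r=robot.pinpoint("port","side")
for l in ["port","log_button_top"]:
  for d,n in ((T,"top"),(S,"side")):
    for r in robot.pinpoint(l,n)[:2]: print(n,l,np.round(r["pixel"],1),round(r["p"],2),onz(d,r["pixel"],.05).round(4))
E
```

```text
[0.44650694 0.29823062 0.09561046]
port [398.  257.9] 0.88 [0.4555 0.3561 0.05  ]
port [123.3 208.2] 0.73 [0.4246 0.1471 0.05  ]
log_button_top [274.6 246.4] 0.59 [0.4499 0.2606 0.05  ]
[427.6 297.4  70.7  16.2] 1.9
top port [183.6 272.5] 0.38 [0.4587 0.288  0.05  ]
side port [216.8 155.7] 0.65 [0.4536 0.354  0.05  ]
top log_button_top [192.5 274. ] 0.57 [0.4553 0.2674 0.05  ]
side log_button_top [227.7 172.9] 0.57 [0.4547 0.2793 0.05  ]
```

View pics/w6.png

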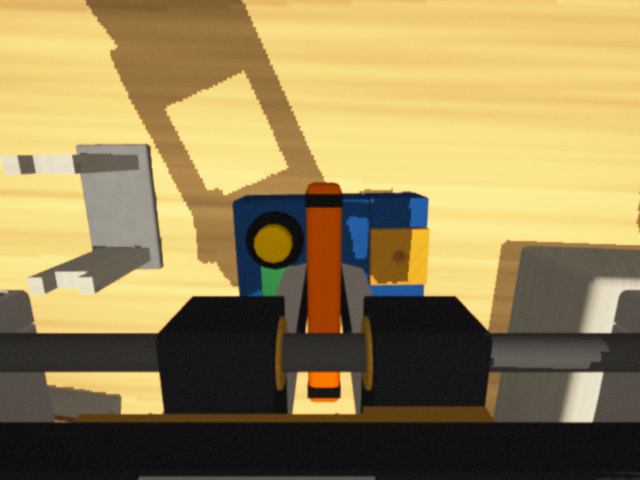

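```bash
python3 - <<'E'
from h import *
im=cv2.imread("pics/w6.png").astype(float); g=im.sum(2)/3
c=g[244:272,385:415]; print(c[::2,::2].astype(int))
yy,xx=np.mgrid[244:272,385:415]; w=np.clip(np.median(c)-25-c,0,None); w[(np.hypot(xx-399,yy-257)>8)]=0
hp=[(w*xx).sum()/w.sum(),(w*yy).sum()/w.sum()]; print("hole",hp)
s=robot.observe();print(s["position"])
W=snap("wrist")
print(onz(W,hp,.05).round(4))
print("col323 rows"); 
for r in list(range(178,212,2))+list(range(380,406,2)): print(r,im[r,323].astype(int).tolist(),end=" ")
for r in (184,188,398,402): print(r,onz(W,(323,r),s["position"][2]+.0604).round(4))
print("bar cols",[ (onz(W,(c,220),s["position"][2]+.0604)[1]).round(4) for c in (306,342)])
E
```

```text
[[ 80  73  76  78  80  83  81  80  81  72  78  79  81 142 156]
 [ 80  80  76  81  84  80  78  82  75  75  75  79  82 141 155]
 [ 81  80  77  82  80  82  77  79  76  77  80  79  78 144 156]
 [ 82  80  82  78  75  78  69  65  71  76  75  78  90 148 157]
 [ 78  78  79  82  74  62  60  56  56  65  71  74 103 154 156]
 [ 77  83  84  82  66  59  59  52  56  55  68  75 100 153 157]
 [ 76  82  78  75  63  62  59  57  55  58  71  70  97 155 158]
 [ 79  82  80  70  67  63  61  56  60  58  67  70  99 154 156]
 [ 80  82  79  73  70  66  62  60  61  68  72  77 117 152 152]
 [ 81  78  76  79  72  76  70  66  69  76  74  80 140 154 151]
 [ 80  78  78  75  80  71  73  74  73  76  73  78 138 152 156]
 [ 78  77  77  78  80  76  75  78  80  78  80  77 143 154 156]
 [ 74  79  81  82  76  81  82  77  76  77  75  74 144 155 156]
 [ 76  76  77  81  75  79  76  77  75  75  79  81 146 154 155]]
hole [np.float64(400.7999999999999), np.float64(255.65)]
[0.44765001 0.29912176 0.09718162]
[0.4554 0.3594 0.05  ]
col323 rows
178 [96, 164, 209] 180 [86, 154, 198] 182 [37, 86, 146] 184 [0, 45, 128] 186 [0, 56, 147] 188 [0, 55, 152] 190 [0, 61, 159] 192 [0, 61, 156] 194 [6, 29, 70] 196 [13, 18, 19] 198 [16, 14, 14] 200 [11, 12, 12] 202 [18, 17, 17] 204 [14, 17, 11] 206 [14, 21, 38] 208 [6, 60, 151] 210 [0, 61, 158] 380 [0, 121, 250] 382 [0, 118, 249] 384 [0, 120, 249] 386 [0, 109, 242] 388 [21, 41, 95] 390 [19, 22, 22] 392 [21, 22, 25] 394 [21, 23, 21] 396 [15, 17, 27] 398 [0, 73, 187] 400 [0, 116, 244] 402 [89, 189, 247] 404 [141, 230, 251] 184 [0.3938 0.2968 0.1576]
188 [0.3956 0.2969 0.1576]
398 [0.5017 0.3007 0.1576]
402 [0.504  0.3008 0.1576]
bar cols [np.float64(0.2898), np.float64(0.3059)]
```

```bash
python3 - <<'E'
from h import *
s=robot.observe();print(s["position"],s["tool_rot"])
W=snap("wrist"); g=W["img"].astype(float).mean(2)
p=robot.pinpoint("port","wrist")[0]["pixel"]; print(p,onz(W,p,.05).round(4))
x0,y0=int(p[0]),int(p[1]); yy,xx=np.mgrid[y0-9:y0+10,x0-9:x0+10]; c=g[y0-9:y0+10,x0-9:x0+10]
w=np.clip(72-c,0,20); 
n,l,st,ce=cv2.connectedComponentsWithStats((w>0).astype(np.uint8)); k=1+np.argmax(st[1:,4]); w[l!=k]=0
hp=[(w*xx).sum()/w.sum(),(w*yy).sum()/w.sum()]; H=onz(W,hp,.05); print("hole",hp,st[k],H.round(4))
p=robot.pinpoint("log_button_top","wrist")[0]["pixel"]; print("button",p,onz(W,p,.055).round(4))
P=np.array(s["position"]); R=Ro.from_euler('xyz',s["tool_rot"]); print(R.inv().apply(H+[0,0,0]-P).round(4))
E
```

```text
[0.44762925 0.29921446 0.09716874] [ 3.14151205e+00  2.54592423e-04 -3.10444218e+00]
[396.6, 256.2] [0.4559 0.3563 0.05  ]
hole [np.float64(397.21792538671514), np.float64(253.8455414012739)] [  3   0  15  15 152] [0.454  0.3566 0.05  ]
button [272.9, 244.1] [0.4484 0.2609 0.055 ]
[-0.0085  0.0571  0.0472]
```

Emit:
carry_out --moves '[[[-0.009,0.0572,0,0,0,0],[-0.009,0.0572,0.02,0,0,0],[-0.009,0.0572,0.03,0,0,0],[-0.009,0.0572,0.031,0,0,0],[-0.009,0.0572,0.031,0,0,0],[-0.009,0.0572,0.031,0,0,0]]]'

```text
time_s: 13.45
position: [0.455, 0.3568, 0.0669]
tool_rot: [3.141, 0.001, -3.105]
force: [-0.1, -0.7, -0.6]
gripper_width: 0.17
gripper_force: 30.0
```

Emit:
carry_out --moves '[[[0,0,0.002,0,0,0],[0,0,0.004,0,0,0],[0,0,0.006,0,0,0],[0,0,0.007,0,0,0]]]'

```text
time_s: 13.95
position: [0.4542, 0.3567, 0.0588]
tool_rot: [-3.141, -0.0, -3.104]
force: [0.0, -0.4, -0.7]
gripper_width: 0.167
gripper_force: 30.0
```

Emit:
carry_out --moves '[[[0,0,0.003,0,0,0],[0,0,0.006,0,0,0],[0,0,0.009,0,0,0],[0,0,0.01,0,0,0]]]'

```text
time_s: 14.45
position: [0.4541, 0.3567, 0.0487]
tool_rot: [-3.141, -0.001, -3.104]
force: [0.5, 0.0, -0.6]
gripper_width: 0.166
gripper_force: 30.0
```

Emit:
carry_out --moves '[[[0,0,0.005,0,0,0],[0,0,0.01,0,0,0],[0,0,0.015,0,0,0],[0,0,0.02,0,0,0],[0,0,0.022,0,0,0],[0,0,0.022,0,0,0]]]'

```text
time_s: 15.2
position: [0.4542, 0.3567, 0.0268]
tool_rot: [-3.141, -0.0, -3.104]
force: [-0.4, -0.2, -0.3]
gripper_width: 0.169
gripper_force: 30.0
```

Emit:
carry_out --moves '[[[0,0,0,0,0,0],[0,0,0,0,0,0],[0,0,0,0,0,0],[0,0,0,0,0,0]]]' --claw 0.65

```text
time_s: 15.7
position: [0.4545, 0.3568, 0.0272]
tool_rot: [3.141, 0.0, -3.104]
force: [0.4, -1.0, -0.1]
gripper_width: 0.351
gripper_force: 0.0
```

Emit:
carry_out --moves '[[[0,0,-0.03,0,0,0],[0,0,-0.08,0,0,0],[0,-0.05,-0.085,0,0,0],[0.02,-0.095,-0.085,0,0,0],[0.02,-0.095,-0.085,0,0,0],[0.02,-0.095,-0.085,0,0,0],[0.02,-0.095,-0.085,0,0,0]]]' --claw 1.0

```text
time_s: 16.58
position: [0.4387, 0.2622, 0.1123]
tool_rot: [3.141, 0.001, -3.103]
force: [0.6, 0.6, -0.3]
gripper_width: 0.003
gripper_force: 0.0
```

```bash
cat >> h.py <<'E'
D=.036   # real finger ends lie this far behind the reported TCP
def tipgo(pos,yaw,tilt=0):
    """as go, but pos is that of the real finger tips"""
    a=np.radians(yaw); u=np.array([np.sin(a),-np.cos(a),0]); u=u if u[0]>0 else -u
    t=np.radians(tilt); n=np.cos(t)*np.array([0,0,1.])-np.sin(t)*u
    go(np.array(pos)-D*n,yaw,tilt)
E
python3 - <<'E'
from h import *
s=robot.observe();print(s["position"])
W=snap("wrist")
for l,z in [("log_button_top",.055),("probe",.065)]:
    for r in robot.pinpoint(l,"wrist")[:2]: print(l,np.round(r["pixel"],1),round(r["p"],2),onz(W,r["pixel"],z).round(4))
m=robot.trace("probe","wrist"); print(*axis(m[0]["pixels"],W,.083))
hsv=cv2.cvtColor(W["img"],cv2.COLOR_RGB2HSV); k=((hsv[...,0]>20)&(hsv[...,0]<32)&(hsv[...,1]>200)&(hsv[...,2]>90)).astype(np.uint8)
n,l,st,ce=cv2.connectedComponentsWithStats(k)
for i in np.argsort(-st[1:,4])[:4]+1: print(st[i],ce[i].round(1),onz(W,ce[i],.055).round(4))
cv2.imwrite("pics/w7.png",W["img"][:,:,::-1])
S=snap("side"); a=robot.pinpoint("log_button_top","side"); b=robot.pinpoint("log_button_top","wrist")
if a: print("tri",tri(S,a[0]["pixel"],W,b[0]["pixel"]))
E
```

```text
[0.43865091 0.26220818 0.1123269 ]
probe [444.4 268.3] 0.81 [0.4554 0.3577 0.065 ]
[450.  353.  101.1  23.4] 0.9
[305 232  35  34 929] [321.7 248.4] [0.4456 0.2609 0.055 ]
[413 238  12  21 132] [418.2 246. ] [0.4407 0.3383 0.055 ]
[413 262  10  14  30] [418.1 269. ] [0.46   0.3401 0.055 ]
[419 256   4   5  12] [420.4 258.2] [0.4507 0.3411 0.055 ]Traceback (most recent call last):
  File "<stdin>", line 12, in <module>
IndexError: list index out of range
```

View pics/w7.png

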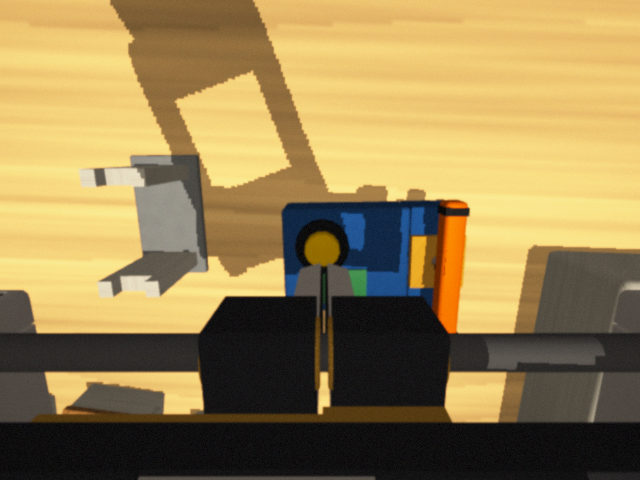

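Emit:
carry_out --moves '[[[-0.007,-0.001,0,0,0,0],[-0.007,-0.001,0.04,0,0,0],[-0.007,-0.001,0.076,0,0,0],[-0.007,-0.001,0.08,0,0,0],[-0.007,-0.001,0.082,0,0,0]]]'

```text
time_s: 17.55
position: [0.4458, 0.2606, 0.0308]
tool_rot: [3.141, 0.001, -3.104]
force: [0.3, 0.6, -0.3]
gripper_width: 0.003
gripper_force: 0.0
```

Emit:
carry_out --moves '[[[0,0,0.003,0,0,0],[0,0,0.006,0,0,0],[0,0,0.008,0,0,0],[0,0,0.01,0,0,0]]]'

```text
time_s: 18.05
position: [0.4468, 0.261, 0.0238]
tool_rot: [3.141, 0.003, -3.104]
force: [-7.7, -3.5, 27.6]
gripper_width: 0.007
gripper_force: 14.0
```

Emit:
carry_out --moves '[[[0,0,-0.03,0,0,0],[0,0,-0.08,0,0,0],[0,0.04,-0.08,0,0,0],[-0.009,0.09,-0.08,0,0,0],[-0.009,0.096,-0.08,0,0,0],[-0.009,0.096,-0.08,0,0,0],[-0.009,0.096,-0.08,0,0,0]]]' --claw 0.55

```text
time_s: 18.92
position: [0.45, 0.3554, 0.0996]
tool_rot: [-3.141, -0.001, -3.105]
force: [0.4, -0.2, -0.0]
gripper_width: 0.449
gripper_force: 0.0
```

```bash
python3 - <<'E'
from h import *
W=snap("wrist")
m=robot.trace("probe","wrist"); print(*axis(m[0]["pixels"],W,.083))
print(robot.observe()["position"])
go((.4544,.3567,.0235),92.1)
E
```

```text
[454.4 356.8 109.6  16.6] 2.2
[0.45025519 0.35546524 0.0998591 ]
mm [-4.2  1.1 76.4] deg [-0.03 -0.03 -0.03]
```

Emit:
carry_out --moves '[[[-0.0042,0.0011,0.04,0,0,0],[-0.0042,0.0011,0.0755,0,0,0],[-0.0042,0.0011,0.0755,0,0,0],[-0.0042,0.0011,0.0755,0,0,0]]]'

```text
time_s: 19.52
position: [0.4555, 0.358, 0.0258]
tool_rot: [3.141, 0.001, -3.105]
force: [0.5, -0.6, -0.1]
gripper_width: 0.445
gripper_force: 0.0
```

Emit:
carry_out --moves '[[[0,0,0,0,0,0],[0,0,0,0,0,0],[0,0,0,0,0,0],[0,0,0,0,0,0],[0,0,0,0,0,0]]]' --claw 0.84

```text
time_s: 20.15
position: [0.455, 0.3578, 0.0252]
tool_rot: [-3.141, 0.001, -3.104]
force: [-0.1, -2.2, 5.0]
gripper_width: 0.166
gripper_force: 30.0
```

Emit:
carry_out --moves '[[[0,0,-0.015,0,0,0],[0,0,-0.03,0,0,0],[0,0,-0.075,0,0,0],[0,0,-0.078,0,0,0],[0,0,-0.078,0,0,0]]]'

```text
time_s: 20.78
position: [0.4546, 0.358, 0.103]
tool_rot: [3.141, 0.001, -3.104]
force: [0.2, 0.4, -1.1]
gripper_width: 0.162
gripper_force: 30.0
```

```bash
python3 - <<'E'
from h import *
s=robot.observe();print(s["position"],s["gripper_width"])
W=snap("wrist")
m=robot.trace("probe","wrist"); print(*axis(m[0]["pixels"],W,s["position"][2]+.0604))
go((.4308,.1189,s["position"][2]),92.2)
E
```

```text
[0.45460482 0.35804843 0.10301547] 0.16151109486110626
[435.6 357.1  72.5  16. ] 1.5
mm [  31.4 -237.4   -1.5] deg [-0.07 -0.14 -0.06]
```

Emit:
carry_out --moves '[[[0.004,-0.06,-0.002,0,0,0],[0.016,-0.12,-0.002,0,0,0],[0.031,-0.18,-0.002,0,0,0],[0.0314,-0.234,-0.002,0,0,0],[0.0314,-0.2372,-0.002,0,0,0],[0.0314,-0.2372,-0.002,0,0,0],[0.0314,-0.2372,-0.002,0,0,0]]]'

```text
time_s: 21.75
position: [0.4317, 0.1208, 0.1041]
tool_rot: [3.141, -0.001, -3.103]
force: [-0.1, -0.1, -0.5]
gripper_width: 0.166
gripper_force: 30.0
```

```bash
python3 - <<'E'
from h import *
s=robot.observe();print(s["position"])
W=snap("wrist")
for r in robot.pinpoint("rest","wrist")[:2]: print(np.round(r["pixel"],1),round(r["p"],2),onz(W,r["pixel"],0).round(4))
go((.4308,.1190,.038),92.2)
E
```

```text
[0.43168292 0.1207657  0.10409282]
mm [ 1.  -1.8 66.3] deg [ 0.01 -0.04  0.06]
```

Emit:
carry_out --moves '[[[0.001,-0.0018,0,0,0,0],[0.001,-0.0018,0.03,0,0,0],[0.001,-0.0018,0.05,0,0,0],[0.001,-0.0018,0.06,0,0,0],[0.001,-0.0018,0.066,0,0,0],[0.001,-0.0018,0.066,0,0,0]]]'

```text
time_s: 22.6
position: [0.4312, 0.1179, 0.0386]
tool_rot: [-3.142, 0.0, -3.104]
force: [0.4, -0.4, -0.2]
gripper_width: 0.171
gripper_force: 30.0
```

Emit:
carry_out --moves '[[[0,0,0.001,0,0,0],[0,0,0.002,0,0,0],[0,0,0.0025,0,0,0]]]'

```text
time_s: 22.98
position: [0.4313, 0.1179, 0.0363]
tool_rot: [3.142, 0.001, -3.104]
force: [0.7, 1.2, -0.2]
gripper_width: 0.17
gripper_force: 30.0
```

Open and retreat, then go on to the shells with a check of the probe from above.

Emit:
carry_out --moves '[[[0,0,0,0,0,0],[0,0,0,0,0,0],[0,0,0,0,0,0],[0,0,0,0,0,0],[0,0,0,0,0,0]]]' --claw 0.6

```text
time_s: 23.6
position: [0.431, 0.1179, 0.036]
tool_rot: [3.142, -0.0, -3.104]
force: [-1.1, -0.3, 0.6]
gripper_width: 0.396
gripper_force: 0.0
```

Emit:
carry_out --moves '[[[0,0,-0.02,0,0,0],[0,0,-0.07,0,0,0],[0,0,-0.12,0,0,0],[0,-0.06,-0.12,0,0,0],[0,-0.12,-0.12,0,0,0],[0,-0.16,-0.12,0,0,0],[0,-0.16,-0.12,0,0,0],[0,-0.16,-0.12,0,0,0],[0,-0.16,-0.12,0,0,0]]]'

```text
time_s: 24.72
position: [0.4369, -0.0408, 0.1559]
tool_rot: [3.141, -0.0, -3.102]
force: [0.3, 0.4, -0.7]
gripper_width: 0.395
gripper_force: 0.0
```

```bash
python3 - <<'E'
from h import *
s=robot.observe();print(s["position"],s["time_s"])
W=snap("wrist"); cv2.imwrite("pics/w8.png",W["img"][:,:,::-1])
m=robot.trace("probe","wrist")
if m: print("probe",*axis(m[0]["pixels"],W,.093))
for c in ["yellow","red","blue"]:
    l="shell_"+c
    for r in robot.pinpoint(l,"wrist")[:1]: print(l,np.round(r["pixel"],1),round(r["p"],2),onz(W,r["pixel"],0).round(4))
    m=robot.trace(l,"wrist")
    if m: print(*axis(m[0]["pixels"],W,.006),round(m[0]["p"],2))
E
```

```text
[ 0.43685959 -0.0408172   0.15588375] 24.725
probe [431.6 105.2 107.9  42. ] 1.6
shell_yellow [278.3 218.8] 0.88 [ 0.439  -0.0892  0.    ]
[438.5 -89.9 119.1  56.3] -9.8 0.91
shell_red [182.6 185.3] 0.75 [ 0.4073 -0.1897  0.    ]
[ 407.5 -189.3  117.2   59. ] -7.2 0.9
shell_blue [ 89.  212.9] 0.91 [ 0.4404 -0.2909  0.    ]
[ 439.3 -293.6  119.    61.5] -5.9 0.93
```

View pics/w8.png

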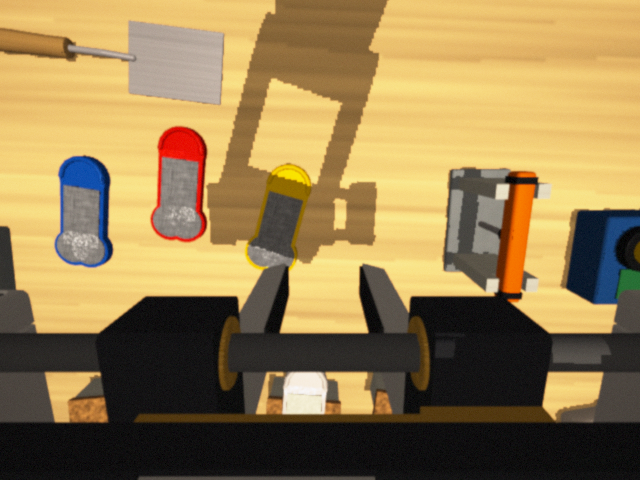

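```bash
python3 - <<'E'
from h import *
tipgo((.4387,-.0895,.07),80)
E
```

```text
mm [  0.2 -47.8 122.1] deg [ 0.    0.   12.17]
```

Emit:
carry_out --moves '[[[0,-0.0478,0,0,0,6],[0,-0.0478,0.06,0,0,12.2],[0,-0.0478,0.12,0,0,12.2],[0,-0.0478,0.122,0,0,12.2],[0,-0.0478,0.122,0,0,12.2],[0,-0.0478,0.122,0,0,12.2]]]' --claw 0.25

```text
time_s: 25.88
position: [0.4417, -0.0908, 0.0369]
tool_rot: [-3.14, 0.006, 2.966]
force: [0.5, -0.8, 0.1]
gripper_width: 0.751
gripper_force: 0.0
```

```bash
python3 - <<'E'
from h import *
s=robot.observe();print(s["position"],s["tool_rot"],s["gripper_width"])
W=snap("wrist")
l="shell_yellow"
for r in robot.pinpoint(l,"wrist")[:1]: print(l,np.round(r["pixel"],1),round(r["p"],2),onz(W,r["pixel"],0).round(4))
m=robot.trace(l,"wrist"); k=m[0]["pixels"]; print(*axis(k,W,.006),round(m[0]["p"],2),k.sum())
# waist mid-line: mask columns by row, on plane .006
for r in range(150,270,12):
    c=np.flatnonzero(k[r]); 
    if len(c): print(r,onz(W,(c[0],r),.006)[:2].round(4),onz(W,(c[-1],r),.006)[:2].round(4))
tipgo((.4387,-.0895,.004),80)
E
```

```text
[ 0.44165308 -0.09081352  0.0369279 ] [-3.14029727  0.00577938  2.96638228] 0.7508892890531629
shell_yellow [326.4 239.6] 0.71 [ 0.4369 -0.0881  0.    ]
[438.7 -89.7 119.3  56.4] -10.2 0.94 9958
162 [ 0.3809 -0.0821] [ 0.3835 -0.0672]
174 [ 0.387  -0.0937] [ 0.3935 -0.057 ]
186 [ 0.3944 -0.0994] [ 0.4022 -0.0555]
198 [ 0.4025 -0.1016] [ 0.4106 -0.056 ]
210 [ 0.411  -0.1026] [ 0.4186 -0.0594]
222 [ 0.4193 -0.1049] [ 0.427  -0.0614]
234 [ 0.4278 -0.1073] [ 0.4356 -0.0634]
246 [ 0.4366 -0.109 ] [ 0.4443 -0.0655]
258 [ 0.4453 -0.1114] [ 0.4531 -0.0676]
mm [ 2.4  0.7 68.1] deg [-0.06  0.24 -0.04]
```

Emit:
carry_out --moves '[[[0,0.0023,0,0,0,0],[0,0.0023,0.03,0,0,0],[0,0.0023,0.055,0,0,0],[0,0.0023,0.064,0,0,0],[0,0.0023,0.066,0,0,0],[0,0.0023,0.066,0,0,0]]]'

```text
time_s: 26.78
position: [0.4401, -0.0878, -0.0312]
tool_rot: [-3.141, 0.001, 2.966]
force: [-0.1, -0.2, -0.4]
gripper_width: 0.747
gripper_force: 0.0
```

Emit:
carry_out --moves '[[[0,0,0,0,0,0],[0,0,0,0,0,0],[0,0,0,0,0,0]]]' --claw 0.52

```text
time_s: 27.15
position: [0.4395, -0.0877, -0.0316]
tool_rot: [-3.141, 0.001, 2.966]
force: [-0.5, 0.8, 0.7]
gripper_width: 0.49
gripper_force: 0.3
```

Emit:
carry_out --moves '[[[0,0,0,0,0,0],[0,0,0,0,0,0]]]' --claw 0.532

```text
time_s: 27.4
position: [0.4395, -0.0875, -0.0317]
tool_rot: [3.141, 0.0, 2.966]
force: [-0.6, 0.7, 3.0]
gripper_width: 0.474
gripper_force: 10.7
```

Emit:
carry_out --moves '[[[0,0,0,0,0,0],[0,0,0,0,0,0],[0,0,-0.01,0,0,0],[0,0,-0.03,0,0,0],[0,0,-0.06,0,0,0],[0,0,-0.1,0,0,0],[0,0,-0.1,0,0,0]]]' --claw 0.534

```text
time_s: 28.28
position: [0.4422, -0.089, 0.0714]
tool_rot: [-3.139, 0.008, 2.966]
force: [0.2, -0.2, -1.3]
gripper_width: 0.47
gripper_force: 13.4
```

```bash
python3 - <<'E'
from h import *
s=robot.observe();print(s["position"],s["gripper_force"],s["gripper_width"])
W=snap("wrist")
m=robot.trace("shell_yellow","wrist"); k=m[0]["pixels"]
z=s["position"][2]+.032+.006
R=Ro.from_euler('xyz',s["tool_rot"])
A,yaw=axis(k,W,z);print(A,yaw,"tool offs",R.inv().apply(np.array([A[0]/1e3,A[1]/1e3,0])-s["position"])[:2])
for r in robot.pinpoint("shell_yellow","wrist")[:1]: print("pin",R.inv().apply(onz(W,r["pixel"],z-.006)-s["position"])[:2])
tipgo((.62,.06,.13),83.9,12)
E
```

```text
[ 0.44223696 -0.08902008  0.07141473] 13.404894987478144 0.46965832553052367
[427.3 -87.   90.6  51.5] -11.7 tool offs [ 0.01560562 -0.00045788]
pin [ 0.00192794 -0.00117133]
mm [-160.8  177.2  -28. ] deg [ -0.4  -12.11  -3.94]
```

```bash
python3 - <<'E'
from h import *
go((.67,-.03,.19),85)
E
```

```text
mm [-218.1   96.8 -123.4] deg [ 0.01 -0.12 -5.05]
```

Emit:
carry_out --moves '[[[-0.03,0.015,-0.04,0,0,-1],[-0.07,0.03,-0.08,0,0,-2],[-0.12,0.05,-0.123,0,0,-3],[-0.17,0.08,-0.123,0,0,-5],[-0.215,0.096,-0.123,0,0,-5],[-0.218,0.097,-0.123,0,0,-5],[-0.218,0.097,-0.123,0,0,-5],[-0.218,0.097,-0.123,0,0,-5],[-0.218,0.097,-0.123,0,0,-5]]]'

```text
time_s: 29.55
position: [0.67, -0.0305, 0.1916]
tool_rot: [-3.141, 0.0, 3.053]
force: [-0.4, -0.6, -1.2]
gripper_width: 0.469
gripper_force: 13.4
```

```bash
python3 - <<'E'
from h import *
s=robot.observe();print(s["time_s"],s["position"],s["gripper_force"])
W=snap("wrist"); cv2.imwrite("pics/w9.png",W["img"][:,:,::-1])
for r in robot.pinpoint("pad_a","wrist"): print("pad",np.round(r["pixel"],1),round(r["p"],2),onz(W,r["pixel"],.045).round(4))
for m in robot.trace("pad_a","wrist"): print("tr",*axis(m["pixels"],W,.044),round(m["p"],2),m["pixels"].sum())
S=snap("side")
for m in robot.trace("pad_a","side"): print("trS",*axis(m["pixels"],S,.043),round(m["p"],2),m["pixels"].sum())
E
```

```text
29.55 [ 0.66995752 -0.03053013  0.19160136] 13.404461664423692
pad [196.9 212.4] 0.96 [ 0.6502 -0.1611  0.045 ]
pad [522.9 188.4] 0.92 [0.6554 0.1757 0.045 ]
pad [413.6 172. ] 0.92 [0.6289 0.0647 0.045 ]
pad [ 97.9 220.2] 0.67 [ 0.6491 -0.2656  0.045 ]
tr [ 648.1 -266.9   86.4   31.1] -82.2 0.81 2309
tr [634.2  61.4  82.2  32.9] 82.1 0.75 2471
tr [ 650.5 -161.9   82.3   32.5] 89.5 0.67 2261
tr [655.  171.5  84.   30.6] -82.6 0.63 2354
tr [642.5 -87.1  30.   16.5] -5.1 0.6 473
tr [ 475.7 -270.1   64.6   56.4] -5.1 0.39 3927
trS [642.6 -88.   36.5  27.1] 6.8 0.75 178
trS [634.2  59.9  85.6  33.1] 83.5 0.71 360
trS [ 650.2 -162.2   87.6   34.9] 86.8 0.71 552
trS [653.5 171.6  89.1  37.9] -82.5 0.69 362
trS [ 646.7 -268.    85.2   37.9] -82.9 0.68 731
```

View pics/w9.png

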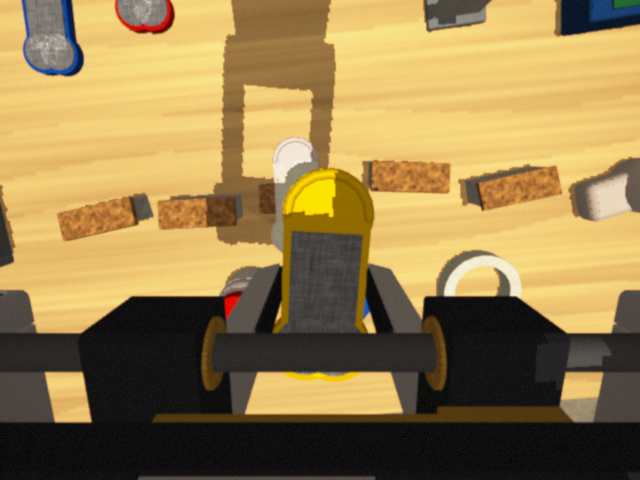

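```bash
python3 - <<'E'
from h import *
tipgo((.630,.0613,.085),83,12)
E
```

```text
mm [ 41.2  87.4 141.7] deg [  0.2  -11.96   1.92]
```

Emit:
carry_out --moves '[[[0.02,0.05,0,0,-5,1],[0.041,0.0874,0.02,0,-10,1.9],[0.041,0.0874,0.07,0.2,-12,1.9],[0.041,0.0874,0.12,0.2,-12,1.9],[0.041,0.0874,0.1415,0.2,-12,1.9],[0.041,0.0874,0.1415,0.2,-12,1.9],[0.041,0.0874,0.1415,0.2,-12,1.9],[0.041,0.0874,0.1415,0.2,-12,1.9]]]'

```text
time_s: 30.8
position: [0.6396, 0.0604, 0.0519]
tool_rot: [3.141, 0.213, 3.02]
force: [-0.4, -0.9, -0.2]
gripper_width: 0.469
gripper_force: 13.4
```

```bash
python3 - <<'E'
from h import *
s=robot.observe();print(s["position"],s["tool_rot"],s["gripper_force"])
R=Ro.from_euler('xyz',s["tool_rot"]).as_matrix();print("tip",s["position"]-D*R[:,2],"z",R[:,2])
tipgo((.6343,.0613,.052),83,12)
W=snap("wrist")
m=robot.trace("shell_yellow","wrist");print(*axis(m[0]["pixels"],W,.09))
E
```

```text
[0.63956832 0.06040922 0.05186786] [3.1412401  0.21334593 3.0197638 ] 13.40451411699398
tip [0.63200095 0.06132295 0.08705167] z [ 0.21020464 -0.02538126 -0.97732789]
mm [ 5.3  0.2 34.7] deg [0.02 0.22 0.02]
[617.2  60.9  95.4  52.1] -7.4
```

Emit:
carry_out --moves '[[[0.002,0,0.015,0,0,0],[0.0035,0,0.025,0,0,0],[0.0035,0,0.03,0,0,0],[0.0035,0,0.03,0,0,0],[0.0035,0,0.03,0,0,0]]]'

```text
time_s: 31.52
position: [0.6408, 0.0602, 0.0196]
tool_rot: [3.142, 0.21, 3.02]
force: [1.0, -0.1, -0.9]
gripper_width: 0.469
gripper_force: 13.4
```

```bash
cat >> h.py <<'E'
def tip():
    s=robot.observe(); R=Ro.from_euler('xyz',s["tool_rot"]).as_matrix()
    print("t",s["time_s"],"tip",(s["position"]-D*R[:,2]).round(4),"F",np.round(s["force"],1),"gf",round(s["gripper_force"],1),"gw",round(s["gripper_width"],3))
E
python3 - <<'E'
from h import *
tip(); tipgo((.6343,.0613,.051),83,12)
E
```

```text
t 31.525 tip [0.6333 0.0611 0.0548] F [ 1.  -0.1 -0.9] gf 13.4 gw 0.469
mm [-0.1  0.3  4. ] deg [0.01 0.02 0.03]
```

Emit:
carry_out --moves '[[[0,0,0.001,0,0,0],[0,0,0.002,0,0,0],[0,0,0.003,0,0,0],[0,0,0.003,0,0,0]]]'

```text
time_s: 32.02
position: [0.641, 0.0601, 0.0165]
tool_rot: [-3.142, 0.209, 3.02]
force: [-0.4, -0.3, -0.7]
gripper_width: 0.472
gripper_force: 13.4
```

Emit:
carry_out --moves '[[[0,0,0.001,0,0,0],[0,0,0.0015,0,0,0],[0,0,0.0015,0,0,0]]]'

```text
time_s: 32.4
position: [0.6414, 0.0601, 0.015]
tool_rot: [-3.142, 0.209, 3.02]
force: [0.4, -0.9, -1.0]
gripper_width: 0.467
gripper_force: 13.4
```

Emit:
carry_out --moves '[[[0,0,0.0005,0,0,0],[0,0,0.001,0,0,0],[0,0,0.001,0,0,0]]]'

```text
time_s: 32.78
position: [0.6416, 0.0601, 0.0144]
tool_rot: [-3.142, 0.209, 3.02]
force: [-1.9, -0.4, 1.9]
gripper_width: 0.467
gripper_force: 13.4
```

Emit:
carry_out --moves '[[[0,0,0.0005,0,0,0],[0,0,0.001,0,0,0],[0,0,0.001,0,0,0]]]'

```text
time_s: 33.15
position: [0.6416, 0.0601, 0.0143]
tool_rot: [-3.141, 0.209, 3.02]
force: [-5.2, -0.4, 8.8]
gripper_width: 0.468
gripper_force: 13.5
```

Emit:
carry_out --moves '[[[0,0,-0.0006,0,0,0],[0,0,-0.0006,0,0,0]]]' --claw 0.53

```text
time_s: 33.4
position: [0.6417, 0.0601, 0.0143]
tool_rot: [-3.141, 0.21, 3.02]
force: [-4.0, 0.1, 6.2]
gripper_width: 0.47
gripper_force: 7.5
```

Emit:
carry_out --moves '[[[0,0,0,0,0,0],[0,0,0,0,0,0]]]' --claw 0.52

```text
time_s: 33.65
position: [0.6419, 0.0601, 0.0134]
tool_rot: [3.142, 0.21, 3.02]
force: [-0.5, 0.3, 0.5]
gripper_width: 0.479
gripper_force: 0.0
```

Emit:
carry_out --moves '[[[0,0,0,0,0,0],[0,0,0,0,0,0],[0,0,0,0,0,0]]]' --claw 0.38

```text
time_s: 34.02
position: [0.6417, 0.0601, 0.0136]
tool_rot: [3.142, 0.209, 3.02]
force: [0.2, 0.3, 0.2]
gripper_width: 0.621
gripper_force: 0.0
```

Emit:
carry_out --moves '[[[0,0,-0.01,0,0,0],[0,0,-0.03,0,0,0],[0,0,-0.06,0,0,0],[0,0,-0.1,0,0,0],[0,0,-0.12,0,0,0],[0,0,-0.12,0,0,0]]]'

```text
time_s: 34.78
position: [0.6191, 0.0632, 0.1354]
tool_rot: [3.141, 0.217, 3.02]
force: [-0.3, -0.0, -0.5]
gripper_width: 0.619
gripper_force: 0.0
```

```bash
python3 - <<'E'
from h import *
tip()
for n in ("side","top","wrist"):
    d=snap(n)
    for m in robot.trace("shell_yellow",n)[:1]: print(n,*axis(m["pixels"],d,.05),round(m["p"],2),m["pixels"].sum())
    for r in robot.pinpoint("shell_yellow",n)[:1]: print(n,onz(d,r["pixel"],.045).round(4),round(r["p"],2))
    if n=="side": cv2.imwrite("pics/s10.png",cv2.resize(d["img"][120:420,220:460],(480,600))[:,:,::-1])
tipgo((.4,-.189,.07),82.8)
E
```

```text
t 34.775 tip [0.6114 0.0641 0.1706] F [-0.3 -0.  -0.5] gf 0.0 gw 0.619
side [443.2 149.3 115.8  43.2] 3.3 0.68 476
side [0.6422 0.0592 0.045 ] 0.79
top [593.1  48.4   9.6   4.7] 0.7 0.44 12
wrist [636.1  58.9 126.7  57.1] -7.0 0.75 6866
wrist [0.6334 0.0613 0.045 ] 0.79
mm [ 200.1 -276.5   56. ] deg [1.000e-02 1.191e+01 2.300e-01]
```

View pics/s10.png

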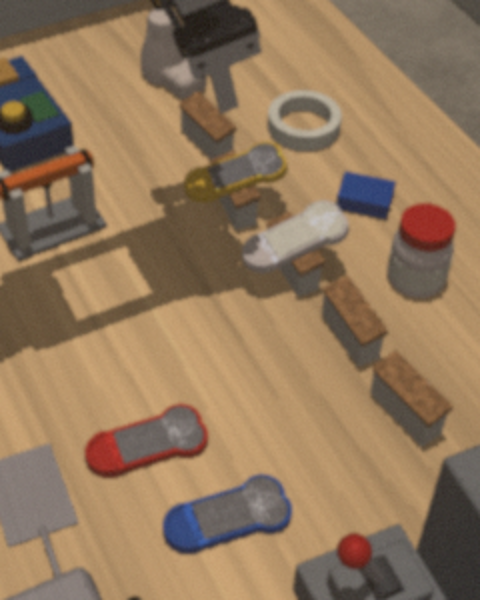

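Emit:
carry_out --moves '[[[0.032,-0.046,-0.02,0,6,0],[0.07,-0.09,-0.01,0,11.9,0.2],[0.11,-0.13,0,0,11.9,0.2],[0.15,-0.18,0.02,0,11.9,0.2],[0.19,-0.23,0.04,0,11.9,0.2],[0.192,-0.275,0.055,0,11.9,0.2],[0.192,-0.2755,0.055,0,11.9,0.2],[0.192,-0.2755,0.055,0,11.9,0.2],[0.192,-0.2755,0.055,0,11.9,0.2]]]' --claw 0.25

```text
time_s: 36.35
position: [0.4092, -0.1882, 0.0378]
tool_rot: [3.141, 0.003, 3.018]
force: [-0.3, 0.4, -0.2]
gripper_width: 0.752
gripper_force: 0.0
```

```bash
cat >> h.py <<'E'
def look(l):
    tip(); W=snap("wrist"); m=robot.trace(l,"wrist")[0]; k=m["pixels"]
    r=robot.pinpoint(l,"wrist")[0]; print("pin",onz(W,r["pixel"],0).round(4)); A,yaw=axis(k,W,.006); print("rect",A,yaw,round(m["p"],2))
    a=np.radians(yaw); u=np.array([np.cos(a),np.sin(a)]); v=np.array([-u[1],u[0]])
    rc=np.argwhere(k); P=np.array([onz(W,(c,r),.006)[:2] for r,c in rc])-A[:2]/1e3
    w=P[np.abs(P@u)<.018]; mid=(np.percentile(w@v,.5)+np.percentile(w@v,99.5))/2
    # waist direction
    xs=np.linspace(-.018,.018,10); ms=[]
    for x in xs:
        q=(P[np.abs(P@u-x)<.003])@v; ms.append((q.min()+q.max())/2)
    sl=np.polyfit(xs,ms,1)[0]
    print("waist centre",(A[:2]/1e3+mid*v).round(4),"width",np.ptp(w@v).round(4),"yaw",round(yaw+np.degrees(sl),1))
E
python3 - <<'E'
from h import *
look("shell_red")
E
```

```text
t 36.35 tip [ 0.4092 -0.1882  0.0738] F [-0.3  0.4 -0.2] gf 0.0 gw 0.752
pin [ 0.4074 -0.1904  0.    ]
rect [ 408.  -188.7  119.3   57.3] -7.1 0.92
waist centre [ 0.4079 -0.1895] width 0.0461 yaw -6.2
```

Emit:
carry_out --moves '[[[0,-0.001,0.005,0,0,0],[0,-0.001,0.035,0,0,0],[0,-0.001,0.06,0,0,0],[0,-0.001,0.067,0,0,0],[0,-0.001,0.067,0,0,0],[0,-0.001,0.067,0,0,0]]]'

```text
time_s: 37.25
position: [0.4094, -0.1906, -0.0287]
tool_rot: [-3.141, 0.004, 3.017]
force: [0.2, -0.1, 1.3]
gripper_width: 0.752
gripper_force: 0.0
```

Emit:
carry_out --moves '[[[0,0,0,0,0,0],[0,0,0,0,0,0],[0,0,0,0,0,0]]]' --claw 0.51

```text
time_s: 37.62
position: [0.4087, -0.1901, -0.0293]
tool_rot: [3.142, 0.002, 3.017]
force: [0.7, 0.5, -0.1]
gripper_width: 0.495
gripper_force: 0.0
```

Emit:
carry_out --moves '[[[0,0,0,0,0,0],[0,0,0,0,0,0]]]' --claw 0.531

```text
time_s: 37.88
position: [0.4085, -0.1897, -0.0295]
tool_rot: [3.141, 0.002, 3.016]
force: [0.6, 0.8, 1.6]
gripper_width: 0.468
gripper_force: 1.8
```

```bash
python3 - <<'E'
from h import *
tip()
E
```

```text
t 37.875 tip [ 0.4085 -0.1897  0.0065] F [0.6 0.8 1.6] gf 1.8 gw 0.468
```

Emit:
carry_out --moves '[[[0,0,0,0,0,0],[0,0,0.0023,0,0,0],[0,0,0.0023,0,0,0]]]' --claw 0.515

```text
time_s: 38.25
position: [0.4081, -0.1898, -0.0323]
tool_rot: [3.141, 0.001, 3.017]
force: [0.4, -0.0, 0.6]
gripper_width: 0.486
gripper_force: 0.0
```

Emit:
carry_out --moves '[[[0,0,0,0,0,0],[0,0,0,0,0,0]]]' --claw 0.531

```text
time_s: 38.5
position: [0.4083, -0.1899, -0.032]
tool_rot: [3.141, 0.001, 3.016]
force: [1.4, 0.1, -0.5]
gripper_width: 0.474
gripper_force: 2.1
```

Emit:
carry_out --moves '[[[0,0,0,0,0,0],[0,0,0,0,0,0]]]' --claw 0.535

```text
time_s: 38.75
position: [0.4084, -0.19, -0.0319]
tool_rot: [3.141, 0.002, 3.016]
force: [0.2, -0.5, -1.1]
gripper_width: 0.469
gripper_force: 8.7
```

Emit:
carry_out --moves '[[[0,0,-0.01,0,0,0],[0,0,-0.03,0,0,0],[0,0,-0.06,0,0,0],[0,0,-0.1,0,0,0],[0,0,-0.12,0,0,0],[0,0,-0.12,0,0,0]]]'

```text
time_s: 39.5
position: [0.41, -0.1912, 0.0905]
tool_rot: [-3.139, 0.007, 3.017]
force: [0.1, -1.1, -1.2]
gripper_width: 0.466
gripper_force: 8.7
```

```bash
python3 - <<'E'
from h import *
tip()
tipgo((.6462,-.162,.085),89.5,12)
W=snap("wrist")
print([ (np.round(r["pixel"]),r["p"]) for r in robot.pinpoint("shell_red","wrist")[:1]])
E
```

```text
t 39.5 tip [ 0.4098 -0.1911  0.1265] F [ 0.1 -1.1 -1.2] gf 8.7 gw 0.466
mm [-237.9   59.4   42.2] deg [ -0.85 -11.61  -6.62]
[(array([321., 273.]), 0.6)]
```

Emit:
carry_out --moves '[[[-0.03,0.01,-0.005,0,0,0],[-0.08,0.02,-0.005,-0.2,-3,-2],[-0.13,0.04,0,-0.4,-6,-4],[-0.18,0.055,0.01,-0.85,-11.6,-6.6],[-0.23,0.0594,0.03,-0.85,-11.6,-6.6],[-0.238,0.0594,0.042,-0.85,-11.6,-6.6],[-0.238,0.0594,0.042,-0.85,-11.6,-6.6],[-0.238,0.0594,0.042,-0.85,-11.6,-6.6],[-0.238,0.0594,0.042,-0.85,-11.6,-6.6]]]' --claw 0.537

```text
time_s: 40.72
position: [0.6515, -0.1611, 0.0475]
tool_rot: [3.139, 0.206, 3.131]
force: [0.0, -0.4, -0.5]
gripper_width: 0.467
gripper_force: 12.8
```

```bash
python3 - <<'E'
from h import *
tip(); tipgo((.6505,-.162,.053),89.5,12)
E
```

```text
t 40.725 tip [ 0.6442 -0.1611  0.0828] F [ 0.  -0.4 -0.5] gf 12.8 gw 0.467
mm [-0.3 -1.  30.4] deg [ 0.14 -0.22 -0.09]
```

Emit:
carry_out --moves '[[[0,-0.001,0.015,0,0,0],[0,-0.001,0.025,0,0,0],[0,-0.001,0.03,0,0,0],[0,-0.001,0.03,0,0,0],[0,-0.001,0.03,0,0,0]]]'

```text
time_s: 41.35
position: [0.6582, -0.1618, 0.0173]
tool_rot: [3.138, 0.205, 3.132]
force: [0.1, -0.2, -0.6]
gripper_width: 0.465
gripper_force: 12.8
```

Emit:
carry_out --moves '[[[0,0,0.001,0,0,0],[0,0,0.002,0,0,0],[0,0,0.0025,0,0,0],[0,0,0.0025,0,0,0]]]'

```text
time_s: 41.85
position: [0.6584, -0.1616, 0.0147]
tool_rot: [3.138, 0.205, 3.132]
force: [0.8, 0.6, -0.5]
gripper_width: 0.466
gripper_force: 12.8
```

```bash
python3 - <<'E'
from h import *
tip(); tipgo((.6505,-.162,.049),89.5,12)
E
```

```text
t 41.85 tip [ 0.6511 -0.1617  0.0499] F [ 0.8  0.6 -0.5] gf 12.8 gw 0.466
mm [ 0.6 -0.4  0.8] deg [ 0.18 -0.28 -0.06]
```

Emit:
carry_out --moves '[[[0,0,0.0005,0,0,0],[0,0,0.001,0,0,0],[0,0,0.001,0,0,0]]]'

```text
time_s: 42.22
position: [0.6586, -0.1617, 0.014]
tool_rot: [3.138, 0.205, 3.132]
force: [-1.5, 0.5, 2.0]
gripper_width: 0.469
gripper_force: 12.7
```

Emit:
carry_out --moves '[[[0,0,0.0005,0,0,0],[0,0,0.001,0,0,0],[0,0,0.001,0,0,0]]]'

```text
time_s: 42.6
position: [0.659, -0.1617, 0.0138]
tool_rot: [3.138, 0.205, 3.132]
force: [-4.2, 1.2, 7.0]
gripper_width: 0.467
gripper_force: 12.4
```

Contact; release and retreat.

Emit:
carry_out --moves '[[[0,0,-0.0006,0,0,0],[0,0,-0.0006,0,0,0]]]' --claw 0.532

```text
time_s: 42.85
position: [0.6591, -0.1617, 0.0137]
tool_rot: [3.138, 0.205, 3.132]
force: [-1.5, 1.3, 4.0]
gripper_width: 0.466
gripper_force: 2.4
```

Emit:
carry_out --moves '[[[0,0,0,0,0,0],[0,0,0,0,0,0]]]' --claw 0.52

```text
time_s: 43.1
position: [0.6586, -0.1617, 0.0129]
tool_rot: [3.138, 0.204, 3.132]
force: [-0.4, 0.2, -0.6]
gripper_width: 0.482
gripper_force: 0.0
```

Emit:
carry_out --moves '[[[0,0,0,0,0,0],[0,0,0,0,0,0],[0,0,0,0,0,0]]]' --claw 0.38

```text
time_s: 43.48
position: [0.6588, -0.1617, 0.0132]
tool_rot: [3.138, 0.205, 3.132]
force: [-0.5, 0.0, -0.2]
gripper_width: 0.619
gripper_force: 0.0
```

Emit:
carry_out --moves '[[[0,0,-0.01,0,0,0],[0,0,-0.03,0,0,0],[0,0,-0.06,0,0,0],[0,0,-0.1,0,0,0],[0,0,-0.12,0,0,0],[0,0,-0.12,0,0,0]]]'

```text
time_s: 44.22
position: [0.6359, -0.1626, 0.134]
tool_rot: [3.141, 0.21, 3.132]
force: [-0.3, 0.1, -0.3]
gripper_width: 0.616
gripper_force: 0.0
```

```bash
python3 - <<'E'
from h import *
tip()
for n in ("side","wrist"):
    d=snap(n)
    for c in ("red","yellow","blue"):
        l="shell_"+c; z=.05 if c!="blue" else .006
        for m in robot.trace(l,n)[:1]: print(n,c,*axis(m["pixels"],d,z),round(m["p"],2),m["pixels"].sum())
        for r in robot.pinpoint(l,n)[:1]: print(n,c,onz(d,r["pixel"],z-.005).round(4),round(r["p"],2))
tipgo((.439,-.292,.07),86)
E
```

```text
t 44.225 tip [ 0.6284 -0.1626  0.1692] F [-0.3  0.1 -0.3] gf 0.0 gw 0.616
side red [ 653.1 -163.6  133.1   59.3] 10.9 0.87 1179
side red [ 0.6464 -0.1592  0.045 ] 0.89
side yellow [635.2  60.9 125.4  59.3] 2.6 0.76 851
side yellow [0.6392 0.0688 0.045 ] 0.85
side blue [ 438.8 -292.1  118.1   59.3] -8.0 0.74 1631
side blue [ 0.4404 -0.2895  0.001 ] 0.72
wrist red [ 653.8 -160.8  127.2   57.1] -0.7 0.61 6968
wrist red [ 0.6501 -0.1624  0.045 ] 0.6
wrist yellow [627.4  24.9  30.6  23.2] -2.6 0.71 1178
wrist yellow [0.633  0.0584 0.045 ] 0.68
wrist blue [ 485.  -297.2   59.6   26.1] 89.5 0.58 2583
mm [ 209.7 -132.3   54.8] deg [ 0.54 11.71  3.44]
```

Emit:
carry_out --moves '[[[0.04,-0.025,-0.02,0,3,1],[0.09,-0.05,-0.01,0.3,8,2],[0.14,-0.09,0,0.54,11.7,3.4],[0.19,-0.12,0.02,0.54,11.7,3.4],[0.209,-0.132,0.05,0.54,11.7,3.4],[0.2097,-0.1323,0.055,0.54,11.7,3.4],[0.2097,-0.1323,0.055,0.54,11.7,3.4],[0.2097,-0.1323,0.055,0.54,11.7,3.4]]]' --claw 0.3

```text
time_s: 45.92
position: [0.441, -0.2925, 0.0356]
tool_rot: [-3.14, 0.003, 3.074]
force: [0.2, 0.6, -0.1]
gripper_width: 0.698
gripper_force: 0.0
```

```bash
python3 - <<'E'
from h import *
look("shell_blue")
S=snap("side");T=snap("top");W=snap("wrist")
for n,d in (("top",T),("side",S),("wrist",W)):
    for r in robot.pinpoint("fan_lever_tip",n)[:2]: print(n,np.round(r["pixel"],1),round(r["p"],2),onz(d,r["pixel"],.13).round(3))
a=robot.pinpoint("fan_lever_tip","top");b=robot.pinpoint("fan_lever_tip","side")
if a and b: print(tri(T,a[0]["pixel"],S,b[0]["pixel"]))
E
```

```text
t 45.925 tip [ 0.4409 -0.2924  0.0716] F [ 0.2  0.6 -0.1] gf 0.0 gw 0.698
pin [ 0.4413 -0.2933  0.    ]
rect [ 440.2 -289.8  119.1   56.4] -10.4 0.81
waist centre [ 0.4398 -0.2921] width 0.0466 yaw -6.6
side [397.4 396.7] 0.56 [ 0.476 -0.425  0.13 ]
```

Emit:
carry_out --moves '[[[0.001,0,0.005,0,0,2.5],[0.001,0,0.035,0,0,2.5],[0.001,0,0.06,0,0,2.5],[0.001,0,0.067,0,0,2.5],[0.001,0,0.067,0,0,2.5],[0.001,0,0.067,0,0,2.5]]]'

```text
time_s: 47.22
position: [0.4389, -0.2928, -0.032]
tool_rot: [-3.14, 0.002, 3.029]
force: [-0.7, 0.2, 1.0]
gripper_width: 0.699
gripper_force: 0.0
```

Emit:
carry_out --moves '[[[0,0,0,0,0,0],[0,0,0,0,0,0],[0,0,0,0,0,0]]]' --claw 0.515

```text
time_s: 47.6
position: [0.4382, -0.2921, -0.0328]
tool_rot: [-3.141, 0.001, 3.029]
force: [0.2, 0.9, 0.1]
gripper_width: 0.489
gripper_force: 0.0
```

Emit:
carry_out --moves '[[[0,0,0,0,0,0],[0,0,0,0,0,0]]]' --claw 0.531

```text
time_s: 47.85
position: [0.4381, -0.2917, -0.0331]
tool_rot: [3.141, 0.0, 3.029]
force: [0.4, 1.2, 0.9]
gripper_width: 0.469
gripper_force: 0.9
```

Emit:
carry_out --moves '[[[0,0,0,0,0,0],[0,0,0,0,0,0]]]' --claw 0.534

```text
time_s: 48.1
position: [0.4381, -0.2918, -0.033]
tool_rot: [3.141, 0.0, 3.029]
force: [-0.7, 1.4, 2.5]
gripper_width: 0.47
gripper_force: 6.0
```

```bash
python3 - <<'E'
from h import *
tip()
E
```

```text
t 48.1 tip [ 0.4381 -0.2918  0.003 ] F [-0.7  1.4  2.5] gf 6.0 gw 0.47
```

Emit:
carry_out --moves '[[[0,0,0,0,0,0],[0,0,0,0,0,0],[0,0,-0.01,0,0,0],[0,0,-0.03,0,0,0],[0,0,-0.06,0,0,0],[0,0,-0.1,0,0,0],[0,0,-0.122,0,0,0],[0,0,-0.122,0,0,0]]]' --claw 0.537

```text
time_s: 49.1
position: [0.4395, -0.2938, 0.0915]
tool_rot: [-3.138, 0.005, 3.029]
force: [0.3, -0.2, -0.7]
gripper_width: 0.465
gripper_force: 12.7
```

```bash
python3 - <<'E'
from h import *
tip()
tipgo((.6415,-.2675,.085),97.5,12)
E
```

```text
t 49.1 tip [ 0.4393 -0.2936  0.1275] F [ 0.3 -0.2 -0.7] gf 12.7 gw 0.465
mm [-204.8   50.8   42.5] deg [ -1.72 -11.7  -13.87]
```

Emit:
carry_out --moves '[[[-0.03,0.01,-0.005,0,0,-2],[-0.07,0.02,-0.005,-0.3,-3,-5],[-0.12,0.04,0,-0.8,-6,-8],[-0.16,0.05,0.01,-1.2,-9,-11],[-0.2,0.0508,0.03,-1.72,-11.7,-13.9],[-0.205,0.0508,0.0425,-1.72,-11.7,-13.9],[-0.205,0.0508,0.0425,-1.72,-11.7,-13.9],[-0.205,0.0508,0.0425,-1.72,-11.7,-13.9],[-0.205,0.0508,0.0425,-1.72,-11.7,-13.9]]]'

```text
time_s: 50.22
position: [0.6474, -0.265, 0.0476]
tool_rot: [3.138, 0.207, -3.012]
force: [-0.7, 0.4, -0.1]
gripper_width: 0.467
gripper_force: 12.7
```

```bash
python3 - <<'E'
from h import *
tip(); tipgo((.646,-.2675,.053),97.5,12)
E
```

```text
t 50.225 tip [ 0.6401 -0.2661  0.0829] F [-0.7  0.4 -0.1] gf 12.7 gw 0.467
mm [ 0.5 -2.4 30.4] deg [ 0.21 -0.14 -0.05]
```

Emit:
carry_out --moves '[[[0,-0.0018,0.015,0,0,0],[0,-0.0018,0.025,0,0,0],[0,-0.0018,0.03,0,0,0],[0,-0.0018,0.0325,0,0,0],[0,-0.0018,0.0325,0,0,0],[0,-0.0018,0.0325,0,0,0]]]'

```text
time_s: 50.98
position: [0.6545, -0.2655, 0.015]
tool_rot: [3.137, 0.207, -3.011]
force: [-0.4, -0.3, -0.9]
gripper_width: 0.464
gripper_force: 12.7
```

```bash
python3 - <<'E'
from h import *
tip(); tipgo((.646,-.2675,.049),97.5,12)
E
```

```text
t 50.975 tip [ 0.6472 -0.2666  0.0503] F [-0.4 -0.3 -0.9] gf 12.7 gw 0.464
mm [ 1.5 -0.9  1. ] deg [ 0.25 -0.16 -0.02]
```

Emit:
carry_out --moves '[[[0.001,-0.0005,0.0005,0,0,0],[0.001,-0.0005,0.001,0,0,0],[0.001,-0.0005,0.001,0,0,0]]]'

```text
time_s: 51.35
position: [0.6535, -0.2659, 0.0135]
tool_rot: [3.137, 0.206, -3.011]
force: [0.1, 0.1, -0.5]
gripper_width: 0.465
gripper_force: 12.7
```

Emit:
carry_out --moves '[[[0,0,0.0005,0,0,0],[0,0,0.001,0,0,0],[0,0,0.001,0,0,0]]]'

```text
time_s: 51.72
position: [0.6537, -0.2659, 0.0127]
tool_rot: [3.137, 0.206, -3.011]
force: [-0.4, 0.2, 1.0]
gripper_width: 0.468
gripper_force: 12.7
```

Emit:
carry_out --moves '[[[0,0,0.0005,0,0,0],[0,0,0.0005,0,0,0],[0,0,0.0005,0,0,0]]]'

```text
time_s: 52.1
position: [0.6538, -0.2659, 0.0126]
tool_rot: [3.137, 0.206, -3.011]
force: [-3.7, 1.9, 5.7]
gripper_width: 0.464
gripper_force: 12.8
```

Emit:
carry_out --moves '[[[0,0,-0.0005,0,0,0],[0,0,-0.0005,0,0,0]]]' --claw 0.532

```text
time_s: 52.35
position: [0.6538, -0.2658, 0.0124]
tool_rot: [3.137, 0.206, -3.011]
force: [-1.3, -0.0, 2.3]
gripper_width: 0.467
gripper_force: 2.2
```

Emit:
carry_out --moves '[[[0,0,0,0,0,0],[0,0,0,0,0,0]]]' --claw 0.52

```text
time_s: 52.6
position: [0.6538, -0.2659, 0.0121]
tool_rot: [3.137, 0.206, -3.011]
force: [-0.1, 0.0, 0.3]
gripper_width: 0.479
gripper_force: 0.0
```

Emit:
carry_out --moves '[[[0,0,0,0,0,0],[0,0,0,0,0,0],[0,0,0,0,0,0]]]' --claw 0.38

```text
time_s: 52.98
position: [0.6537, -0.2658, 0.0124]
tool_rot: [3.137, 0.206, -3.011]
force: [0.1, -0.8, 0.3]
gripper_width: 0.62
gripper_force: 0.0
```

Emit:
carry_out --moves '[[[0,0,-0.01,0,0,0],[0,0,-0.03,0,0,0],[0,0,-0.06,0,0,0],[0,0,-0.1,0,0,0],[0,0,-0.15,0,0,0],[0,0,-0.15,0,0,0],[0,0,-0.15,0,0,0]]]'

```text
time_s: 53.85
position: [0.6233, -0.2707, 0.1603]
tool_rot: [3.138, 0.207, -3.011]
force: [-0.0, -1.0, -0.2]
gripper_width: 0.624
gripper_force: 0.0
```

```bash
python3 - <<'E'
from h import *
tip()
D_={n:snap(n) for n in ("side","top","wrist")}
for n,d in D_.items():
    for c in ("red","yellow","blue"):
        l="shell_"+c; z=.05
        for m in robot.trace(l,n)[:1]: print(n,c,*axis(m["pixels"],d,z),round(m["p"],2),m["pixels"].sum())
        for r in robot.pinpoint(l,n)[:1]: print(n,c,onz(d,r["pixel"],z-.005).round(4),round(r["p"],2))
    for l,z in (("fan_lever_tip",.13),("fan",0)):
        for r in robot.pinpoint(l,n)[:1]: print(n,l,np.round(r["pixel"],1),round(r["p"],2),onz(d,r["pixel"],z).round(3))
cv2.imwrite("pics/f11.png",np.hstack([cv2.resize(D_["side"]["img"][120:480,300:560],(390,540)),cv2.resize(D_["top"]["img"][100:350,370:570],(400,540))])[:,:,::-1])
E
```

```text
t 53.85 tip [ 0.616  -0.2718  0.1955] F [-0.  -1.  -0.2] gf 0.0 gw 0.624
side red [ 651.2 -159.   132.3   60.5] 4.0 0.61 1197
side red [ 0.6539 -0.1667  0.045 ] 0.84
side yellow [ 644.7 -198.5   35.7   21.2] 7.3 0.7 202
side yellow [0.6319 0.0599 0.045 ] 0.56
side blue [ 650.2 -269.   133.7   58.9] 16.9 0.62 1417
side blue [ 0.6495 -0.2692  0.045 ] 0.81
side fan_lever_tip [396.5 395.5] 0.76 [ 0.475 -0.423  0.13 ]
side fan [404.7 429.7] 0.69 [ 0.503 -0.43   0.   ]
top red [ 650.8 -162.8  121.7   56.6] -0.3 0.79 946
top red [ 0.6568 -0.1669  0.045 ] 0.85
top yellow [635.5  58.4 119.4  55.1] -4.7 0.96 943
top yellow [0.6314 0.0552 0.045 ] 0.92
top blue [643.3 -88.3  34.1  21.1] -0.4 0.67 222
top blue [ 0.6468 -0.0562  0.045 ] 0.62
top fan_lever_tip [510.1 257.9] 0.43 [ 0.478 -0.43   0.13 ]
top fan [492.8 256.3] 0.57 [ 0.503 -0.433  0.   ]
wrist red [ 653.8 -160.6  129.4   53.8] 9.5 0.82 5105
wrist red [ 0.6507 -0.1635  0.045 ] 0.61
wrist yellow [654.7  39.3  76.8  32.3] 28.2 0.69 1082
wrist blue [ 650.7 -266.7  126.5   58.3] 7.2 0.79 5849
wrist blue [ 0.6482 -0.268   0.045 ] 0.65
wrist fan [159.4  39. ] 0.77 [ 0.506 -0.43   0.   ]
```

View pics/f11.png

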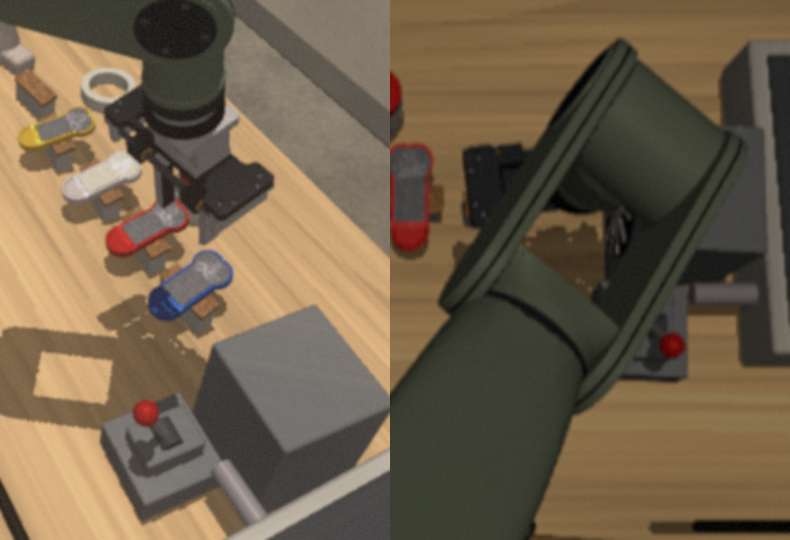

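```bash
python3 - <<'E'
from h import *
tip(); tipgo((.42,-.429,.19),90)
E
```

```text
t 55.2 tip [ 0.6161 -0.2717  0.1945] F [-0.2 -0.3 -1.5] gf 0.0 gw 0.62
mm [ 218.6 -130.4  -40.9] deg [ 1.05 11.77  7.47]
```

Emit:
carry_out --moves '[[[0.03,-0.01,-0.02,0,0,0],[0.07,-0.035,-0.035,0.2,2,1],[0.11,-0.06,-0.041,0.5,6,3],[0.16,-0.09,-0.041,1,10,6],[0.2,-0.12,-0.041,1.05,11.8,7.5],[0.2186,-0.1304,-0.041,1.05,11.8,7.5],[0.2186,-0.1304,-0.041,1.05,11.8,7.5],[0.2186,-0.1304,-0.041,1.05,11.8,7.5],[0.2186,-0.1304,-0.041,1.05,11.8,7.5]]]' --claw 1.0

```text
time_s: 56.32
position: [0.4212, -0.428, 0.1546]
tool_rot: [-3.141, 0.0, -3.14]
force: [-0.5, 0.7, 0.7]
gripper_width: 0.002
gripper_force: 0.0
```

```bash
python3 - <<'E'
from h import *
tip(); tipgo((.42,-.429,.115),90)
W=snap("wrist"); cv2.imwrite("pics/w12.png",W["img"][:,:,::-1])
for l,z in (("fan_lever_tip",.135),("fan",0)):
    for r in robot.pinpoint(l,"wrist")[:1]: print(l,np.round(r["pixel"],1),round(r["p"],2),onz(W,r["pixel"],z).round(3))
T=snap("top");S=snap("side")
for c in ("red","yellow","blue"):
  for r in robot.pinpoint("shell_"+c,"side")[:1]: print(c,onz(S,r["pixel"],.045).round(4),round(r["p"],2))
a=robot.pinpoint("fan_lever_tip","top");b=robot.pinpoint("fan_lever_tip","side"); print(len(a),len(b))
if a and b: print(tri(T,a[0]["pixel"],S,b[0]["pixel"]))
E
```

```text
t 56.325 tip [ 0.4212 -0.428   0.1906] F [-0.5  0.7  0.7] gf 0.0 gw 0.002
mm [ 1.2 -0.9 75.6] deg [-0.02  0.03  0.08]
fan_lever_tip [325.7 324.5] 0.55 [ 0.475 -0.426  0.135]
yellow [0.4421 0.1544 0.045 ] 0.68
blue [ 0.6491 -0.2721  0.045 ] 0.85
1 1
(array([ 0.41516579, -0.3071138 ,  0.49268502]), np.float64(0.009819067751568175))
```

Emit:
carry_out --moves '[[[0,0,0.04,0,0,0],[0,0,0.075,0,0,0],[-0.005,0,0.075,0,0,0],[-0.02,0,0.075,0,0,0],[-0.035,0,0.075,0,0,0],[-0.05,0,0.075,0,0,0],[-0.06,0,0.075,0,0,0],[-0.07,0,0.075,0,0,0]]]'

```text
time_s: 57.82
position: [0.4909, -0.429, 0.0792]
tool_rot: [-3.141, -0.0, 3.141]
force: [-0.5, 0.1, 0.8]
gripper_width: 0.005
gripper_force: 0.5
```

Emit:
carry_out --moves '[[[-0.008,0,0,0,0,0],[-0.016,0,0,0,0,0],[-0.022,0,0,0,0,0],[-0.028,0,0,0,0,0],[-0.032,0,0,0,0,0],[-0.032,0,0,0,0,0]]]'

```text
time_s: 58.58
position: [0.5181, -0.4288, 0.0784]
tool_rot: [3.14, -0.009, 3.141]
force: [-9.4, 0.0, 3.3]
gripper_width: 0.005
gripper_force: 4.7
```

```bash
python3 - <<'E'
from h import *
tip()
S=snap("side");T=snap("top")
for n,d in (("side",S),("top",T)):
    for r in robot.pinpoint("fan_lever_tip",n)[:1]: print(n,np.round(r["pixel"],1),round(r["p"],2),onz(d,r["pixel"],.135).round(3))
E
```

```text
t 58.575 tip [ 0.5184 -0.4288  0.1144] F [-9.4  0.   3.3] gf 4.7 gw 0.005
side [438.2 379.9] 0.43 [ 0.544 -0.431  0.135]
top [262.3 288.2] 0.46 [0.414 0.096 0.135]
```

Emit:
carry_out --moves '[[[-0.002,0,0,0,0,0],[-0.003,0,0,0,0,0]]]'

```text
time_s: 59.02
position: [0.5183, -0.4288, 0.0783]
tool_rot: [3.139, -0.014, 3.14]
force: [-15.4, 0.8, 5.6]
gripper_width: 0.005
gripper_force: 8.0
```

Emit:
carry_out --moves '[[[0.02,0,0,0,0,0],[0.05,0,-0.01,0,0,0],[0.09,0,-0.03,0,0,0],[0.12,0,-0.08,0,0,0],[0.12,0.02,-0.12,0,0,0],[0.12,0.02,-0.12,0,0,0]]]'

```text
time_s: 59.78
position: [0.4074, -0.4107, 0.2044]
tool_rot: [-3.134, 0.007, 3.141]
force: [-0.3, -0.4, 0.3]
gripper_width: 0.001
gripper_force: 0.0
```

```bash
python3 - <<'E'
from h import *
tip()
S=snap("side");T=snap("top")
for n,d in (("side",S),("top",T)):
    for r in robot.pinpoint("fan_lever_tip",n)[:1]: print(n,np.round(r["pixel"],1),round(r["p"],2),onz(d,r["pixel"],.135).round(3))
    for c in ("red","yellow","blue"):
        for r in robot.pinpoint("shell_"+c,n)[:1]: print(n,c,onz(d,r["pixel"],.045).round(4),round(r["p"],2))
    for r in robot.pinpoint("probe",n)[:1]: print(n,"probe",onz(d,r["pixel"],.075).round(4),round(r["p"],2))
cv2.imwrite("pics/f12.png",cv2.resize(S["img"][120:480,180:580],(667,600))[:,:,::-1])
E
```

```text
t 59.775 tip [ 0.4072 -0.4104  0.2404] F [-0.3 -0.4  0.3] gf 0.0 gw 0.001
side red [ 0.6459 -0.16    0.045 ] 0.93
side yellow [ 0.7412 -0.0468  0.045 ] 0.5
side blue [ 0.6494 -0.2691  0.045 ] 0.9
side probe [0.4289 0.1179 0.075 ] 0.88
top [511.  228.3] 0.5 [ 0.541 -0.434  0.135]
top red [ 0.6489 -0.0621  0.045 ] 0.23
top yellow [0.6263 0.0561 0.045 ] 0.71
top blue [ 0.649  -0.2668  0.045 ] 0.7
top probe [0.4407 0.1183 0.075 ] 0.84
```

View pics/f12.png

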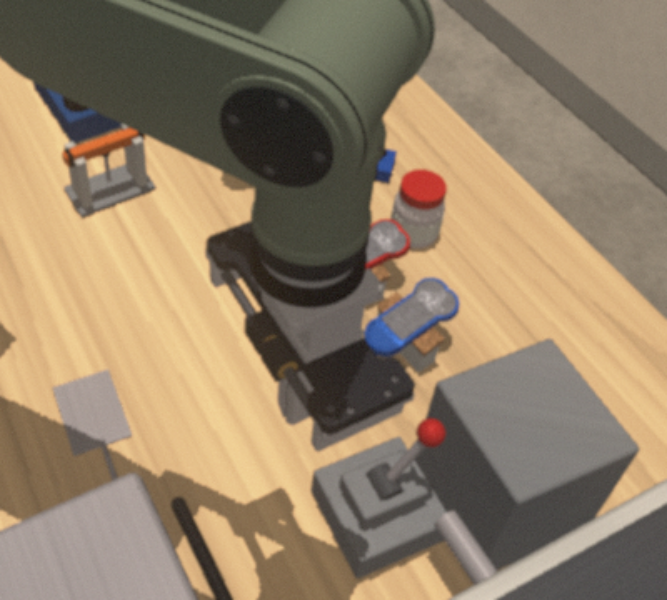

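```bash
python3 -c "
from plant import robot
print(robot.sign_off())"
```

```text
the job is handed in; nothing more can be done
None
```

I did every step and handed the job in at about 60 s of robot time. I logged the temperature with the probe in the port and laid the probe back on its rest. The yellow, red and blue shells (there was no green one) are balanced on pads b, d and e, toe uphill, and the fan lever is over against its stop. The sign-off returned no verdict.

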